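# Put the scissors away in the child-safe drawer

### The arm

A 6-joint arm with a two-finger parallel gripper is mounted at the origin on a cart in front of the work surface, level with it; the furniture and walls round the work are solid. World frame = base frame: x ahead of the robot, y to its left, z up, the work surface at z = 0. Lengths are in mm, angles in rad, forces in N, time in s.
With the tool pointing down it reaches from about 350 to 875 mm from the base axis. Payload 4.2 kg.
Tool frame: the origin (TCP) lies at the very end of the fingers, on their centre line; the grasp point (between the pads) lies arm.grip_depth behind it (arm.grip_depth is the distance from the TCP to the grasp point, in mm); z points along the fingers, y is the direction in which the jaws open and shut (so a half turn about z gives the same grasp; the last joint's range is limited). The gripper opens to 85 mm and grips with 20 to 120 N. Pads are 22 mm wide; open, the fingers measure 114 mm over their backs; the gripper's body (76 mm by 85 mm) begins 54 mm behind the grasp point. The pads swing forward as they close: fully open they stand 13 mm farther back than shut.
Start: joints at [-0.913, 0.385, 0.008, 0, -1.194, -0.259], TCP at [242.708, -575.927, 195.112] pointing down, gripper open.
Joint ranges: [-3.14, 3.14], [-1.21, 2.06], [-1.07, 1.41], [-3.16, 2.05], [-2.99, -0.16], [-3.1, 3.1]. Speed limits (rad/s): [2.79, 2.79, 3.14, 3.14, 3.14, 3.14].

### API

Orientations are given as a unit quaternion [x, y, z, w].
In Python, from bench import arm, optics, workorder gives the robot as it stands. The module is installed in compiled form; this text tells all that it offers.
- The arm moves only by the tool play_rows, never from a script. Its arguments are lists of equal length, an entry for each row: "travel": the shift along the tool's x, y, z in m, a list of three; "rotation": the turn, a rotation vector about the tool's x, y, z in rad, a list of three; "grip": the opening, from 0 (shut) to 1 (fully open). In form: {"travel": [[x, y, z], ...], "rotation": [[rx, ry, rz], ...], "grip": [grip, ...]}. A call has 1 to 12 rows; each row shifts and turns the commanded pose from where the row before left it, along the tool's axes as they then stand; what a row does not reach is not made up. A row lasts 1/12 s, in which the tool goes at most 41.7 mm and 7.16 degrees, less where a joint would pass 70% of its speed; a pose out of reach is approached as far as the arm can. A call is refused whole if a number of a shift passes 0.0417 or a number of a turn 0.125, either way. A call with a gripper value outside its range is refused whole. The fingers move at their own pace and stop on an object; the grip force is fixed at half the most. Time passes only in rows, so rows that do not move let the fingers close. It gives the time, the measured TCP pose, the force and the opening at its end, in the units of the state.
- arm.read_state(): the state, without advancing time (a new reading comes with each control period).
- optics.get_image(name): name is "scene" or "top"; returns a dict with "image" (384x512x3 uint8, blue, green, red), "depth" (384x512 float32, mm along the optical axis (not along the pixel's ray), 0 where there is no reading), "camera_matrix" (3x3 intrinsics, pixels), "R" (3x3) and "t" (3): a world point X has camera coordinates R X + t. Camera axes: x right, y down, z forward; pixel columns grow to the right and rows downward; lengths in mm; the calibration is good to about 2 mm. A picture is of the moment at which its call begins.
- workorder.job_done(): hands the job in, once; it reports no verdict.
The state is a dict: "clock": time; "joints": joint angles; "joint_vel": joint speeds; "joint_efforts": joint torques, N m; "position": TCP position; "ee_rot": TCP orientation; "contact_force": force on the tool from outside, world axes, zero at the start; "wrist_torque": the same for the moment, N m; "gripper_width": finger opening in mm.
Only numpy, scipy, OpenCV 4.12 (cv2) and the standard library are available. Lean on these libraries where they do the work, as an engineer would, in place of code of your own. Each camera call takes 0.05 s, during which the arm holds its last target. There are 200 camera calls.

### The job

Someone has left the kitchen scissors lying on the cooktop: put them away in the drawer of the wooden cutlery box. Pulled by its handle, the drawer comes only a few centimetres before a child-safety catch stops it; do not force the catch but press it down inside the gap, wherever it sits behind the front, and open the drawer fully. Lay the scissors flat inside, push the drawer fully shut so that the catch springs up again, and leave the honey jar on the box where it stands.

Things in the scene. Friction and masses are not known exactly. Their poses are not given: they have to be found in the camera images.
- box: Pale wooden cutlery box fixed on the worktop: 205 deep, 310 wide, 84 high. Origin: centre of its underside, on the worktop; x runs front to back (the drawer opens towards -x), y along its width. Its front edge is 102.5 before the origin; there a rail 10 deep, 54 to 84 above the worktop, runs over the drawer opening. A cream canister and a honey jar stand loose on its top.
- drawer (a joint): Drawer opening, m: 0 shut (front against the case), about 0.042 where the catch stops it, hook past the rail from 0.075, 0.172 fully open. It stays where it is left (2 N friction). Inside it is 260 wide, 178 long; floor 14, side walls 46 above the worktop; a divider 28 above the worktop, 74 behind the front, parts off a narrow front strip with a tablespoon.
- handle (a point): Middle of the drawer's round steel bar handle, 58 above the worktop: bar 11 thick, 110 long along the box's y, posts 94 apart, 29 of free space between bar and front. It moves with the drawer.
- front_back (a point): Middle of the top edge of the drawer front's back face, 76 above the worktop, 51 behind the handle's axis; axes as the box's. The front is 16 thick and 308 wide. With the drawer on the catch, the gap from this face to the rail is 42 wide. It moves with the drawer.
- catch (a joint): Child catch, pressed down, m: 0 up (hooks behind the rail), from 0.0105 free of it, 0.013 bottom. 3 N start it, 6.5 N hold it down. White pad 34 wide (y), 4 to 39 behind the front's back face, top 52 above the worktop. Its middle is NOT measured: anywhere 10 to 90 left (+y) of the drawer's middle; see or feel it in the gap. It snaps back as the drawer shuts (10 N).
- scissors: Kitchen scissors, black loops, steel blades, 222 long, 76 wide over the loops, 10 thick, 0.13 kg, flat on the cooktop (z = 0; the worktop is 7 lower). Origin: tip of the blades, mid thickness; z runs from tip to loops, y square to the flat side, x across the width. Blades 28 wide from 0 to 150, loops from 166 to 222.
- scissors_grip (a point): Place to grip the scissors: the root of the blades just before the black shanks, 140 from the tip, 23 from the balance point (163 from the tip), on the middle of the blades' width. Here the blades are 28 wide (along the scissors' x) with straight edges from 0 to 150; the edges are 2 thick at mid thickness, 5 above the cooktop, so the fingertips must go right down.
- drawer_floor (a point): Point on the drawer floor, on its middle line, 100 behind the front's back face and 14 above the worktop; axes as the box's. The roomy rear part for the scissors reaches from 77 to 178 behind the front's back face. It moves with the drawer.
- honey_jar: Glass jar with a dark lid, 64 wide, 99 high, standing loose on the box's top, at least 85 behind its front edge. Origin: centre of its underside.

How it is judged (in metres and radians):
On the way, in this order (a step that is already met when the one before it is completed fails the run):
1. the drawer is pulled out against the catch or past it (at least 35 mm open) (value of joint drawer above 0.035 m), for 0.1 s.
2. the drawer is fully open (at least 158 mm of its 172) (value of joint drawer above 0.158 m), for 0.2 s.
3. the scissors lie flat in the drawer, released (x of scissors_grip in the frame of drawer_floor between -0.095 and 0.079 m and y of scissors_grip in the frame of drawer_floor between -0.13 and 0.13 m and z of scissors_grip in the frame of drawer_floor between -0.004 and 0.03 m and x of scissors in the frame of drawer_floor between -0.1 and 0.082 m and y of scissors in the frame of drawer_floor between -0.136 and 0.136 m and z of scissors in the frame of drawer_floor between -0.004 and 0.03 m and contact force between the fingers and scissors below 0.05 N), for 0.2 s.
At the end, for the whole second after the job is handed in: The drawer is shut to within 5 mm with its catch up again (pressed less than 3 mm), and the scissors lie released and at rest inside it, wholly within its walls, flat to within 0.2 rad (value of joint drawer below 0.005 m and value of joint catch below 0.003 m and x of scissors_grip in the frame of drawer_floor between -0.095 and 0.079 m and y of scissors_grip in the frame of drawer_floor between -0.13 and 0.13 m and z of scissors_grip in the frame of drawer_floor between -0.004 and 0.03 m and x of scissors in the frame of drawer_floor between -0.1 and 0.082 m and y of scissors in the frame of drawer_floor between -0.136 and 0.136 m and z of scissors in the frame of drawer_floor between -0.004 and 0.03 m and (angle between scissors's own y axis and vertical below 0.2 rad or angle between scissors's own y axis and vertical above 2.94 rad) and linear speed of scissors below 0.02 m/s); the robot touches nothing.
It fails at once if the catch is forced: the drawer is dragged more than 8 mm past the catch's stop while the catch is up (value of joint drawer between 0.05 and 0.056 m and value of joint catch below 0.005 m).
It fails at once if the honey jar on the box is knocked over or pushed more than 30 mm (distance of honey_jar from where it was at the start of the episode above 0.03 m or angle between honey_jar's own z axis and vertical above 0.3 rad).
It also fails if it takes over 72 s, if anything falls off the work surface, if the arm or the gripper's body presses on something with over 40 N, if the wrist force passes 120 N, or if a joint passes its speed limit or range.

## Working session

There is one attempt and no reset: what is moved stays moved. The work goes in short steps, Python scripts to look and compute and a tool call to move; the robot and the scene stay as the last step left them, time stands still between calls to the robot, and variables do not carry over. Pictures are saved under pics/ and viewed, about 8 in all and at most 12, crops included, and the job is handed in when it is done.

Besides the shell and the picture viewer there is one more tool, called after ">>>" by a JSON object that holds its "fn" and its "kwargs", one argument or row to a line. play_rows: Moves the arm, as the interface text tells. Its arguments: {"type":"object","properties":{"travel":{"type":"array","items":{"type":"array","items":{"type":"number"}}},"rotation":{"type":"array","items":{"type":"array","items":{"type":"number"}}},"grip":{"type":"array","items":{"type":"number"}}},"required":["travel","rotation","grip"]}

```bash
mkdir -p pics
cat > h.py <<'E'
import numpy as np,cv2
from bench import arm,optics,workorder
def grab(n,save=None):
    d=optics.get_image(n)
    if save: cv2.imwrite('pics/'+save,d['image'])
    return d
def ray(d,u,v,z):
    K=np.array(d['camera_matrix']);R=np.array(d['R']);t=np.array(d['t']).ravel()
    c=-R.T@t; r=R.T@np.linalg.solve(K,[u,v,1.]); return c+r*(z-c[2])/r[2]
def pts(d):
    K=np.array(d['camera_matrix']);R=np.array(d['R']);t=np.array(d['t']).ravel()
    v,u=np.mgrid[:384,:512]; z=d['depth'].astype(float)
    P=np.stack([(u-K[0,2])/K[0,0]*z,(v-K[1,2])/K[1,1]*z,z],-1)
    return (P-t)@R
E
python3 - <<'E'
from h import *
a=grab('scene');b=grab('top')
cv2.imwrite('pics/a.png',cv2.resize(a['image'],(800,600),interpolation=cv2.INTER_CUBIC))
cv2.imwrite('pics/b.png',cv2.resize(b['image'],(800,600),interpolation=cv2.INTER_CUBIC))
np.savez('first.npz',a=a['image'],b=b['image'],Pa=pts(a),Pb=pts(b))
for d in(a,b): print(d['R'],d['t'],d['camera_matrix'][0])
s=arm.read_state();print(s,arm.grip_depth)
E
```

```text
[[-0.64086283 -0.7674967   0.01560936]
 [-0.58254352  0.4729826  -0.66100719]
 [ 0.49993788 -0.43270807 -0.75021719]] [402.80895277 377.16830294 901.26948182] [385.78033224   0.         250.20030666]
[[-2.04908495e-02 -9.99788312e-01 -1.85893612e-03]
 [-9.95301753e-01  2.05748082e-02 -9.46102411e-02]
 [ 9.46284606e-02 -8.84418304e-05 -9.95512655e-01]] [  54.23537932  622.24807603 1136.40786124] [378.961744     0.         253.93110689]
{'clock': 0.1, 'joints': array([-9.13434901e-01,  3.85503698e-01,  6.73745770e-03, -4.30312626e-04,
       -1.19401308e+00, -2.58619926e-01]), 'joint_vel': array([ 0.00064185, -0.00278559,  0.00140347,  0.00184379, -0.00073226,
        0.00084599]), 'joint_efforts': array([-4.07739126e-04, -3.93320131e+01,  1.88928920e+01,  4.19806346e+00,
       -2.62442081e-03, -5.42088827e-06]), 'position': array([ 242.44495335, -575.40122116,  194.10744187]), 'ee_rot': array([-1.97974694e-01,  9.80206610e-01,  9.77739118e-04, -2.59012106e-04]), 'contact_force': array([ 0.22864726, -0.32052482,  0.40872733]), 'wrist_torque': array([ 0.00235379, -0.02668631, -0.05417609]), 'gripper_width': 85.09242667370319} 18.700000000000003
```

View pics/a.png

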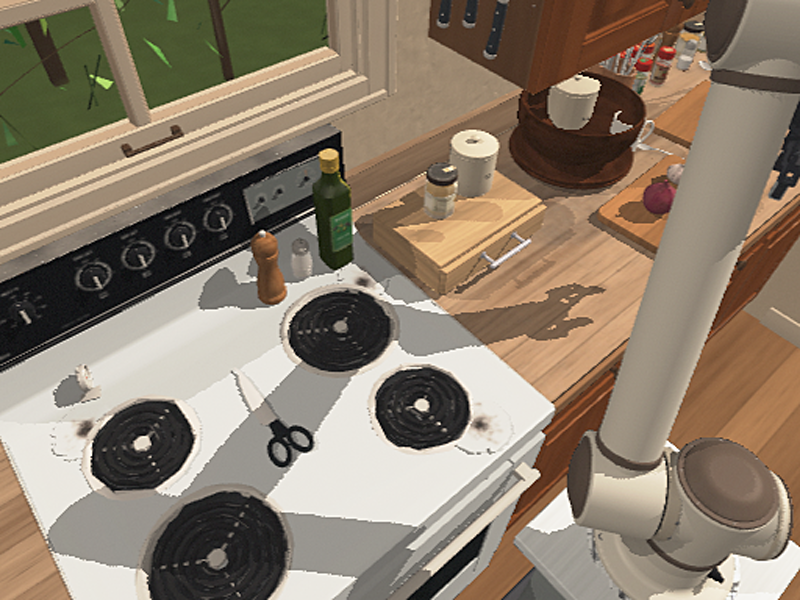

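View pics/b.png

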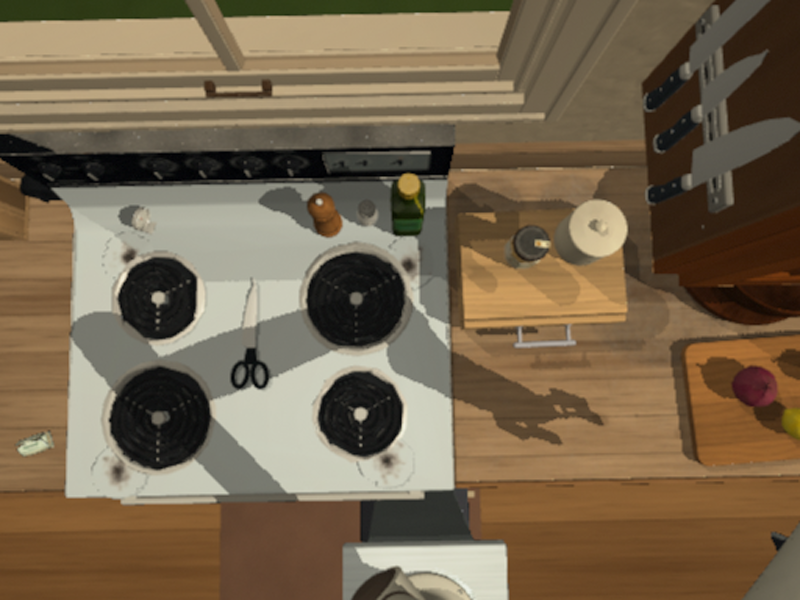

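Scene: scissors near (250,335) in the top view (tip up at (253,280), loops at (250,372)). Box centre is near (543,270), with the handle bar at (516–576,343) and the jar at (530,243).

Run:
```python
from h import *
f=np.load('first.npz');b=grab('top');im=b['image'];P=f['Pb']
hsv=cv2.cvtColor(im,cv2.COLOR_BGR2HSV)
# handle: grey pixels in region
def reg(m,x0,x1,y0,y1):
    o=np.zeros(m.shape,bool);o[y0:y1,x0:x1]=m[y0:y1,x0:x1];return o
m=reg((hsv[...,1]<60)&(hsv[...,2]>90),320,380,205,228)
v,u=np.nonzero(m);print('handle px',len(u),u.min(),u.max(),v.min(),v.max())
q=np.array([ray(b,x,y,56) for x,y in zip(u,v)])
bar=q[v>=np.percentile(v,50)]
print('handle',np.round([q.min(0),q.max(0)],1)); 
r=cv2.minAreaRect(np.stack([u,v],1).astype(np.float32));print(r)
for uu in range(u.min(),u.max()+1,6):
    vv=v[u==uu]; c=ray(b,uu,vv.mean(),54);print(uu,vv.min(),vv.max(),np.round(c,1),np.round(P[vv.max()-1,uu],1))
# box top via depth
t=reg((abs(P[...,2]-77)<5),285,410,130,220);t8=t.astype(np.uint8)
c=max(cv2.findContours(t8,0,2)[0],key=cv2.contourArea)
T=P[t];print('boxtop',t.sum(),np.round(np.percentile(T,[0.5,50,99.5],axis=0),1))
for uu in range(300,400,16):
    vv=np.nonzero(t[:,uu])[0];print(uu,np.round(P[vv.max(),uu],1),np.round(ray(b,uu,vv.max()+.5,77),1))
for vv in range(150,205,12):
    uu=np.nonzero(t[vv])[0];print('row',vv,np.round(ray(b,uu.min()-.5,vv,77)[:2],1),np.round(ray(b,uu.max()+.5,vv,77)[:2],1))
# scissors black
k=reg(hsv[...,2]<60,140,180,215,255)
v,u=np.nonzero(k);q=np.array([ray(b,x,y,5) for x,y in zip(u,v)]);print('loops',len(u),np.round([q.min(0),q.mean(0),q.max(0)],1))
cr=im[165:255,130:200];cv2.imwrite('pics/sc.png',cv2.resize(cr,None,fx=8,fy=6.6,interpolation=cv2.INTER_CUBIC))
j=reg((P[...,2]>165)&(P[...,2]<185),300,380,130,180);print('jar',np.round(P[j].mean(0),1),j.sum())
```

```text
handle px 189 329 368 208 222
handle [[ 528.7 -297.4   56. ]
 [ 568.7 -180.8   56. ]]
((348.33782958984375, 214.97299194335938), (13.057722091674805, 39.0442008972168), 88.15238952636719)
329 219 221 [ 534.9 -181.4   54. ] [ 534.9 -181.    55.9]
335 219 221 [ 534.6 -199.3   54. ] [ 534.5 -198.2   59.3]
341 219 221 [ 534.2 -217.2   54. ] [ 534.1 -216.5   57.2]
347 218 221 [ 535.3 -235.2   54. ] [ 533.8 -234.2   57.9]
353 218 221 [ 534.9 -253.1   54. ] [ 533.5 -253.2   53.5]
359 218 221 [ 534.6 -271.1   54. ] [ 533.1 -270.7   55.3]
365 217 220 [ 537.2 -289.2   54. ] [ 535.6 -288.    57.7]
boxtop 5102 [[ 585.6 -386.8   72.2]
 [ 660.2 -204.7   76.7]
 [ 790.   -79.9   81.5]]
300 [586.2 -93.6  76.4] [584.6 -93.5  77. ]
316 [ 585.5 -141.4   72.1] [ 583.7 -140.5   77. ]
332 [ 587.4 -188.6   72.9] [ 585.7 -187.7   77. ]
348 [ 589.2 -235.3   75.4] [ 587.6 -234.9   77. ]
364 [ 591.4 -283.3   73.1] [ 589.6 -282.1   77. ]
380 [ 590.3 -330.1   74.2] [ 588.6 -329.1   77. ]
396 [ 592.  -376.    78.1] [ 590.6 -376.3   77. ]
row 150 [744.8 -79.2] [ 741. -261.]
row 162 [708.6 -78.1] [ 702.2 -387. ]
row 174 [672.6 -80. ] [ 666.2 -388. ]
row 186 [636.8 -78.9] [ 630.4 -388.9]
row 198 [601.2 -80.7] [ 594.8 -389.8]
loops 264 [[459.7 302.    5. ]
 [496.4 337.6   5. ]
 [537.5 373.5   5. ]]
jar [ 714.8 -222.2  176.9] 694
```

View pics/sc.png

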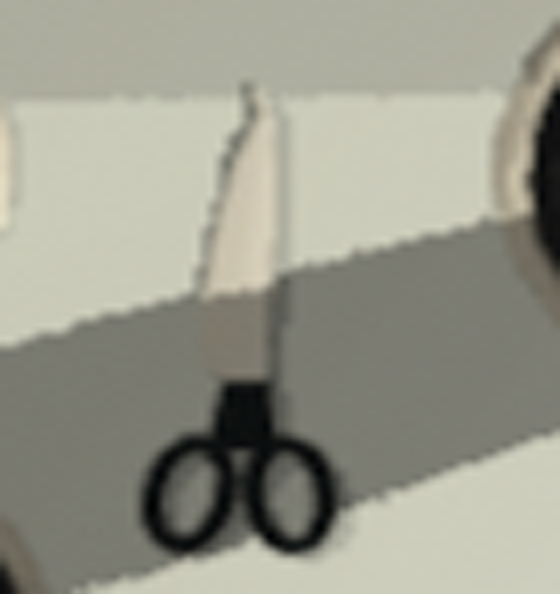

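>>> {"fn": "play_rows", "kwargs": {
  "travel": [
    [0, 0, 0],
    [0, 0, 0],
    [0, 0, 0],
    [0, 0, 0],
    [-0.0266, 0.0277, 0],
    [-0.0266, 0.0277, 0],
    [-0.0266, 0.0277, 0],
    [-0.0266, 0.0277, 0],
    [-0.0266, 0.0277, 0],
    [-0.0266, 0.0277, 0],
    [-0.0266, 0.0277, 0],
    [-0.0266, 0.0277, 0]
  ],
  "rotation": [
    [0, 0, 0.094],
    [0, 0, 0.094],
    [0, 0, 0.094],
    [0, 0, 0.095],
    [0, 0, 0],
    [0, 0, 0],
    [0, 0, 0],
    [0, 0, 0],
    [0, 0, 0],
    [0, 0, 0],
    [0, 0, 0],
    [0, 0, 0]
  ],
  "grip": [0, 0, 0, 0, 0, 0, 0, 0, 0, 0, 0, 0]
}}

```text
clock: 1.15
position: [451.4, -348.0, 195.0]
ee_rot: [-0.011, 1.0, 0.0, -0.0]
contact_force: [1.1, -1.5, 0.3]
gripper_width: 0.0
```

>>> {"fn": "play_rows", "kwargs": {
  "travel": [
    [-0.0266, 0.0277, 0.01],
    [-0.0266, 0.0277, 0.02],
    [-0.0266, 0.0277, 0.02],
    [-0.0266, 0.0277, 0.02],
    [0, 0, 0]
  ],
  "rotation": [
    [0, 0, 0],
    [0, 0, 0],
    [0, 0, 0],
    [0, 0, 0],
    [0, 0, 0]
  ],
  "grip": [0, 0, 0, 0, 0]
}}

```text
clock: 1.57
position: [552.8, -234.9, 122.5]
ee_rot: [-0.013, 1.0, 0.001, -0.003]
contact_force: [-0.4, -0.3, -1.1]
gripper_width: 0.2
```

>>> {"fn": "play_rows", "kwargs": {
  "travel": [
    [-0.002, 0, 0.02],
    [0, 0, 0.02],
    [0, 0, 0.012],
    [0, 0, 0.004],
    [0, 0, 0.004],
    [0, 0, 0.004],
    [0, 0, 0]
  ],
  "rotation": [
    [0, 0, 0],
    [0, 0, 0],
    [0, 0, 0],
    [0, 0, 0],
    [0, 0, 0],
    [0, 0, 0],
    [0, 0, 0]
  ],
  "grip": [0, 0, 0, 0, 0, 0, 0]
}}

```text
clock: 2.15
position: [553.6, -240.0, 63.3]
ee_rot: [-0.011, 1.0, 0.0, 0.0]
contact_force: [-0.1, -0.1, -0.2]
gripper_width: -0.2
```

>>> {"fn": "play_rows", "kwargs": {
  "travel": [
    [-0.002, 0, 0.003],
    [0, 0, 0.004],
    [0, 0, 0.004],
    [0, 0, 0.005],
    [0, 0, 0.007],
    [0, 0, 0]
  ],
  "rotation": [
    [0, 0, 0],
    [0, 0, 0],
    [0, 0, 0],
    [0, 0, 0],
    [0, 0, 0],
    [0, 0, 0]
  ],
  "grip": [0, 0, 0, 0, 0, 0]
}}

```text
clock: 2.65
position: [554.4, -239.4, 38.6]
ee_rot: [-0.011, 1.0, 0.0, -0.002]
contact_force: [-0.5, 0.4, -1.0]
gripper_width: 0.1
```

Free between bar and front. Pull gently.

>>> {"fn": "play_rows", "kwargs": {
  "travel": [
    [0.005, 0, 0],
    [0.006, 0, 0],
    [0.007, 0, 0],
    [0.007, 0, 0],
    [0.006, 0, 0],
    [0.005, 0, 0],
    [0.003, 0, 0],
    [0.002, 0, 0],
    [0, 0, 0],
    [0, 0, 0]
  ],
  "rotation": [
    [0, 0, 0],
    [0, 0, 0],
    [0, 0, 0],
    [0, 0, 0],
    [0, 0, 0],
    [0, 0, 0],
    [0, 0, 0],
    [0, 0, 0],
    [0, 0, 0],
    [0, 0, 0]
  ],
  "grip": [0, 0, 0, 0, 0, 0, 0, 0, 0, 0]
}}

```text
clock: 3.48
position: [514.9, -240.7, 40.5]
ee_rot: [-0.011, 1.0, -0.0, 0.0]
contact_force: [0.8, -1.0, 0.9]
gripper_width: 0.2
```

>>> {"fn": "play_rows", "kwargs": {
  "travel": [
    [0.002, 0, 0],
    [0.0015, 0, 0],
    [0.001, 0, 0],
    [0, 0, 0],
    [0, 0, 0]
  ],
  "rotation": [
    [0, 0, 0],
    [0, 0, 0],
    [0, 0, 0],
    [0, 0, 0],
    [0, 0, 0]
  ],
  "grip": [0, 0, 0, 0, 0]
}}

```text
clock: 3.9
position: [510.2, -240.8, 40.4]
ee_rot: [-0.011, 1.0, -0.0, -0.0]
contact_force: [0.3, -0.0, -0.3]
gripper_width: 0.2
```

>>> {"fn": "play_rows", "kwargs": {
  "travel": [
    [0, 0, -0.02],
    [0, 0, -0.03],
    [0, -0.03, -0.025],
    [0, -0.04, 0],
    [0, -0.04, 0],
    [0, -0.04, 0],
    [0, -0.02, 0],
    [0, 0, 0]
  ],
  "rotation": [
    [0, 0, 0],
    [0, 0, 0],
    [0, 0, 0],
    [0, 0, 0],
    [0, 0, 0],
    [0, 0, 0],
    [0, 0, 0],
    [0, 0, 0]
  ],
  "grip": [0, 0, 0, 0, 0, 0, 0, 0]
}}

```text
clock: 4.57
position: [513.3, -414.8, 114.5]
ee_rot: [-0.009, 1.0, -0.0, -0.0]
contact_force: [0.0, -0.1, -0.2]
gripper_width: -0.5
```

Run:
```python
from h import *
a=grab('scene');b=grab('top')
np.savez('gap.npz',b=b['image'],Pb=pts(b))
A=cv2.resize(a['image'][95:200,225:360],None,fx=3,fy=5.6,interpolation=cv2.INTER_CUBIC)
B=cv2.resize(b['image'][185:245,285:410],None,fx=6.3,fy=6,interpolation=cv2.INTER_CUBIC)
cv2.imwrite('pics/gap.png',B); 
P=pts(b)
for v in range(200,212):print(v,np.round(P[v,300:396:6,2]).astype(int))
print(np.round([P[v,340,0] for v in range(198,235)]).astype(int))
print(arm.read_state()['position'])
```

```text
200 [ 77  75  79  76  78  77  74  76  79  77  77  74  78 443 460 472]
201 [ 77  78  78  76  77  77  75  78  77  75  74  67  66  62 456 477]
202 [ 77  76  80  77  77  77  76  69  66  66  67  67  68  70 449 477]
203 [ 77  73  76  73  69  66  68  73  67  69  70  70  70  71  68 480]
204 [ 63  70  69  67  68  72  71  69  68  68  69  71  67  70  71 483]
205 [ 66  64  67  69  70  68  69  69  71  67  71  71  69  63  71 482]
206 [ 73  67  72  72  65  69  70  70  68  69  66  63  65  57  42 484]
207 [ 66  65  68  69  66  66  69  70  66  57  52  25   9  -7  -3 483]
208 [ 70  69  68  68  68  63  49  30  10  -8  -9 -12  -9  -8 -15 485]
209 [ 70  65  45  31  14  55  -6  -9  -7  -6  -7  -9  -8  -9  -6 488]
210 [ 16  -4  -4  -5  -9  53  -7  -7 -13  -4  -7  -7  -7  -9  -6 490]
211 [ -8  -6  -9  -6  -6  -4 -11 -10  -8  -8 -11  -6  -9  -8  -9 491]
[598 596 593 590 587 584 581 578 575 572 571 570 567 564 561 557 554 551
 548 545 540 537 534 531 529 526 523 520 517 513 510 507 504 501 498 495
 492]
[ 513.28970249 -411.24294748  114.6385454 ]
```

View pics/gap.png

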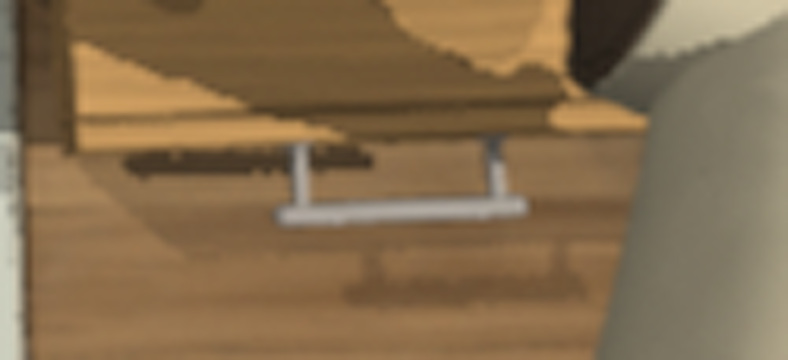

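The top view shows the drawer still shut (bar at row ~220, front at rows 203–208), so the hook did not take. I'll check with the scene view.

Run:
```python
from h import *
a=grab('scene');b=grab('top')
A=cv2.resize(a['image'][85:235,225:375],(580,580),interpolation=cv2.INTER_CUBIC)
cv2.imwrite('pics/s2.png',A)
P=pts(a);Q=pts(b)
# lowest gripper points near TCP in top/scene
for P_ in(P,Q):
    m=(abs(P_[...,0]-513)<60)&(abs(P_[...,1]+411)<70)&(P_[...,2]>85)&(P_[...,2]<200)
    q=P_[m];print(m.sum(),np.round(np.percentile(q,[1,50,99],axis=0)) if m.any() else '')
```

```text
87 [[ 499. -420.  151.]
 [ 506. -405.  175.]
 [ 523. -383.  199.]]
0
```

View pics/s2.png

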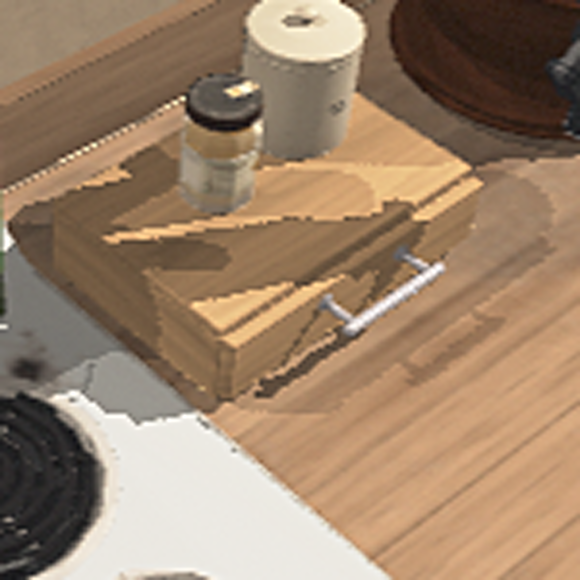

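Scene confirms it: drawer shut, bar at (345–440, 265–330), so the finger passed over or under the bar. I'll check where the fingertip really is relative to the TCP.

Run:
```python
from h import *
a=grab('scene')
K=np.array(a['camera_matrix']);c=np.array(a['R'])@arm.read_state()['position']+np.array(a['t']).ravel()
p=K@c/c[2];print('tcp px',p[:2],arm.read_state()['position'])
u,v=int(p[0]),int(p[1])
y0,x0=max(v-75,0),max(u-60,0)
im=a['image'].copy();cv2.circle(im,(u,v),1,(0,0,255),-1)
cv2.imwrite('pics/g.png',cv2.resize(im[y0:y0+110,x0:x0+120],(600,550),interpolation=cv2.INTER_CUBIC))
P=pts(a)
for r in range(v-30,v+14,4):print(r,np.round(P[r,u],0),np.round(P[r,u-4],0))
# handle z from scene depth
h=cv2.cvtColor(a['image'],cv2.COLOR_BGR2HSV)
m=(h[...,1]<60)&(h[...,2]>120);m[:150]=0;m[174:]=0;m[:,:308]=0;m[:,342:]=0
print(m.sum(),np.round(np.percentile(P[m],[5,50,95],axis=0)))
```

```text
tcp px [370.55675706 128.09983308] [ 513.94913147 -409.61638628  115.43877437]
98 [ 628. -554.  104.] [ 641. -551.   98.]
102 [ 512. -353.  245.] [ 521. -347.  242.]
106 [ 510. -356.  230.] [ 664. -608.   23.]
110 [ 640. -603.   21.] [ 649. -590.   21.]
114 [ 622. -579.   25.] [ 629. -563.   28.]
118 [ 611. -568.   18.] [ 623. -559.   15.]
122 [ 612. -579.   -7.] [ 623. -568.   -8.]
126 [ 597. -559.   -6.] [ 606. -546.   -6.]
130 [ 582. -539.   -6.] [ 592. -531.   -8.]
134 [ 566. -520.   -4.] [ 577. -510.   -6.]
138 [ 555. -507.   -8.] [ 564. -495.   -8.]
137 [[ 529. -292.   50.]
 [ 535. -236.   55.]
 [ 568. -185.   59.]]
```

View pics/g.png

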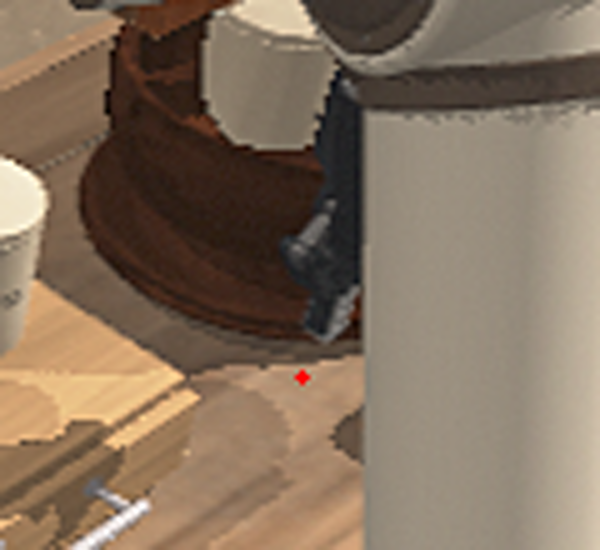

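The fingertip shows at crop (325,338), and the TCP projects ~8 px lower at (302,377). I'll check this by touching the free worktop (z = -7).

>>> {"fn": "play_rows", "kwargs": {
  "travel": [
    [0, 0, 0.03],
    [0, 0, 0.035],
    [0, 0, 0.025],
    [0, 0, 0.015],
    [0, 0, 0.006],
    [0, 0, 0.002],
    [0, 0, 0]
  ],
  "rotation": [
    [0, 0, 0],
    [0, 0, 0],
    [0, 0, 0],
    [0, 0, 0],
    [0, 0, 0],
    [0, 0, 0],
    [0, 0, 0]
  ],
  "grip": [0, 0, 0, 0, 0, 0, 0]
}}

```text
clock: 5.4
position: [514.6, -410.3, 3.0]
ee_rot: [-0.012, 1.0, -0.0, 0.0]
contact_force: [-1.2, 0.3, 0.4]
gripper_width: 0.1
```

>>> {"fn": "play_rows", "kwargs": {
  "travel": [
    [0, 0, 0.002],
    [0, 0, 0.002],
    [0, 0, 0.002],
    [0, 0, 0]
  ],
  "rotation": [
    [0, 0, 0],
    [0, 0, 0],
    [0, 0, 0],
    [0, 0, 0]
  ],
  "grip": [0, 0, 0, 0]
}}

```text
clock: 5.73
position: [513.9, -410.7, -3.3]
ee_rot: [-0.011, 1.0, -0.0, 0.0]
contact_force: [-0.1, -0.5, -0.4]
gripper_width: -0.0
```

>>> {"fn": "play_rows", "kwargs": {
  "travel": [
    [0, 0, 0.003],
    [0, 0, 0.002],
    [0, 0, 0.002],
    [0, 0, 0]
  ],
  "rotation": [
    [0, 0, 0],
    [0, 0, 0],
    [0, 0, 0],
    [0, 0, 0]
  ],
  "grip": [0, 0, 0, 0]
}}

```text
clock: 6.07
position: [513.5, -410.6, -11.3]
ee_rot: [-0.011, 1.0, 0.0, -0.0]
contact_force: [0.7, -0.5, -0.0]
gripper_width: 0.1
```

Run:
```python
from h import *
s=arm.read_state();print({k:np.round(s[k],3) for k in('position','contact_force','joints','gripper_width')})
a=grab('scene')
K=np.array(a['camera_matrix']);c=np.array(a['R'])@s['position']+np.array(a['t']).ravel()
p=K@c/c[2];print('tcp px',p[:2])
d=ray(a,375.6,120.7,0);e=ray(a,375.6,120.7,200)
for y in(-395,-410,-425):print('old tip ray at y',y,np.round(d+(e-d)*(y-d[1])/(e-d)[1]))
u,v=int(p[0]),int(p[1]);y0,x0=v-75,u-60
im=a['image'].copy();cv2.circle(im,(u,v),1,(0,0,255),-1)
cv2.imwrite('pics/g2.png',cv2.resize(im[y0:y0+110,x0:x0+120],(600,550),interpolation=cv2.INTER_CUBIC))
```

```text
{'position': array([ 513.466, -410.551,  -11.266]), 'contact_force': array([ 0.653, -0.489, -0.02 ]), 'joints': array([-0.429,  0.634, -0.134, -0.   , -0.804, -1.12 ]), 'gripper_width': np.float64(0.078)}
tcp px [361.75729424 156.30056206]
old tip ray at y -395 [ 498. -395.  163.]
old tip ray at y -410 [ 505. -410.  151.]
old tip ray at y -425 [ 513. -425.  139.]
```

View pics/g2.png

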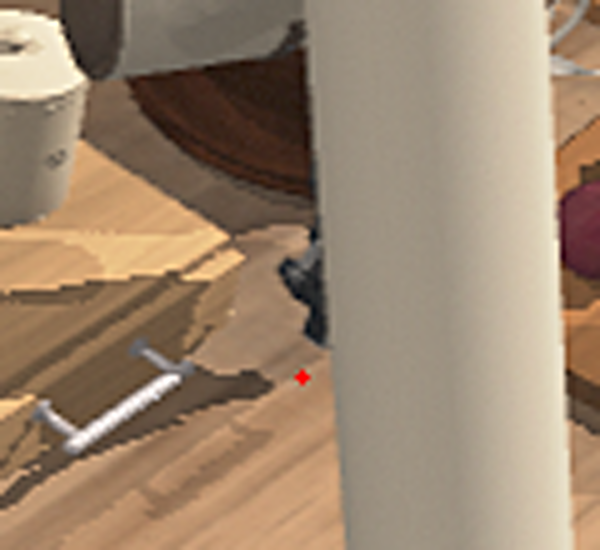

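Still no contact at TCP z = -11, so the real fingertip is clearly higher than reported. I'll keep probing.

>>> {"fn": "play_rows", "kwargs": {
  "travel": [
    [0, 0, 0.003],
    [0, 0, 0.003],
    [0, 0, 0.003],
    [0, 0, 0]
  ],
  "rotation": [
    [0, 0, 0],
    [0, 0, 0],
    [0, 0, 0],
    [0, 0, 0]
  ],
  "grip": [0, 0, 0, 0]
}}

```text
clock: 6.45
position: [513.3, -410.4, -20.6]
ee_rot: [-0.011, 1.0, 0.0, -0.001]
contact_force: [-0.2, -0.1, 1.1]
gripper_width: -0.1
```

>>> {"fn": "play_rows", "kwargs": {
  "travel": [
    [0, 0, 0.003],
    [0, 0, 0.002],
    [0, 0, 0]
  ],
  "rotation": [
    [0, 0, 0],
    [0, 0, 0],
    [0, 0, 0]
  ],
  "grip": [0, 0, 0]
}}

```text
clock: 6.7
position: [513.5, -410.5, -25.2]
ee_rot: [-0.011, 1.0, 0.0, -0.0]
contact_force: [-0.5, -0.5, -0.4]
gripper_width: 0.3
```

>>> {"fn": "play_rows", "kwargs": {
  "travel": [
    [0, 0, 0.002],
    [0, 0, 0.002],
    [0, 0, 0]
  ],
  "rotation": [
    [0, 0, 0],
    [0, 0, 0],
    [0, 0, 0]
  ],
  "grip": [0, 0, 0]
}}

```text
clock: 6.95
position: [513.6, -410.5, -29.1]
ee_rot: [-0.011, 1.0, 0.0, -0.0]
contact_force: [-0.4, -0.5, 0.1]
gripper_width: 0.2
```

>>> {"fn": "play_rows", "kwargs": {
  "travel": [
    [0, 0, 0.002],
    [0, 0, 0.001],
    [0, 0, 0]
  ],
  "rotation": [
    [0, 0, 0],
    [0, 0, 0],
    [0, 0, 0]
  ],
  "grip": [0, 0, 0]
}}

```text
clock: 7.2
position: [513.7, -410.6, -32.0]
ee_rot: [-0.011, 1.0, 0.0, -0.0]
contact_force: [0.5, -0.5, 0.4]
gripper_width: -0.0
```

>>> {"fn": "play_rows", "kwargs": {
  "travel": [
    [0, 0, 0.002],
    [0, 0, 0.001],
    [0, 0, 0]
  ],
  "rotation": [
    [0, 0, 0],
    [0, 0, 0],
    [0, 0, 0]
  ],
  "grip": [0, 0, 0]
}}

```text
clock: 7.45
position: [513.6, -410.6, -34.9]
ee_rot: [-0.011, 1.0, 0.0, -0.0]
contact_force: [0.2, 0.3, -0.3]
gripper_width: -0.1
```

>>> {"fn": "play_rows", "kwargs": {
  "travel": [
    [0, 0, 0.002],
    [0, 0, 0.001],
    [0, 0, 0]
  ],
  "rotation": [
    [0, 0, 0],
    [0, 0, 0],
    [0, 0, 0]
  ],
  "grip": [0, 0, 0]
}}

```text
clock: 7.7
position: [513.6, -410.6, -38.0]
ee_rot: [-0.011, 1.0, 0.0, -0.0]
contact_force: [0.0, -0.6, -0.7]
gripper_width: -0.1
```

>>> {"fn": "play_rows", "kwargs": {
  "travel": [
    [0, 0, 0.002],
    [0, 0, 0.001],
    [0, 0, 0]
  ],
  "rotation": [
    [0, 0, 0],
    [0, 0, 0],
    [0, 0, 0]
  ],
  "grip": [0, 0, 0]
}}

```text
clock: 7.95
position: [513.6, -410.6, -41.0]
ee_rot: [-0.011, 1.0, 0.0, -0.0]
contact_force: [-0.1, 0.4, 0.3]
gripper_width: -0.0
```

>>> {"fn": "play_rows", "kwargs": {
  "travel": [
    [0, 0, 0.001],
    [0, 0, 0.001],
    [0, 0, 0]
  ],
  "rotation": [
    [0, 0, 0],
    [0, 0, 0],
    [0, 0, 0]
  ],
  "grip": [0, 0, 0]
}}

```text
clock: 8.2
position: [513.7, -410.6, -42.8]
ee_rot: [-0.011, 1.0, 0.0, -0.0]
contact_force: [0.5, -0.9, -1.2]
gripper_width: -0.1
```

Run:
```python
from h import *
s=arm.read_state();print({k:np.round(s[k],3) for k in('position','contact_force','joints','joint_efforts')})
a=grab('scene');im=a['image']
P=pts(a)
h=cv2.cvtColor(im,cv2.COLOR_BGR2HSV)
m=(h[...,2]<75)&(P[...,0]>440)&(P[...,0]<580)&(P[...,1]>-480)&(P[...,1]<-340)&(P[...,2]>-6);m[:,:330]=0
v,u=np.nonzero(m)
for r in range(v.min(),v.max()+1,2):
    k=m[r]
    if k.any():print(r,np.nonzero(k)[0][[0,-1]],np.round(P[r][k].mean(0)))
```

```text
{'position': array([ 513.736, -410.64 ,  -42.837]), 'contact_force': array([ 0.506, -0.927, -1.201]), 'joints': array([-0.429,  0.675, -0.153, -0.   , -0.743, -1.12 ]), 'joint_efforts': array([ 1.7000e-02, -4.7717e+01,  1.3816e+01,  3.0750e+00,  2.0000e-02,
        0.0000e+00])}
140 [356 356] [ 522. -356.   89.]
142 [355 361] [ 512. -357.   87.]
144 [356 361] [ 508. -353.   83.]
146 [357 361] [ 507. -359.   71.]
148 [360 361] [ 506. -371.   56.]
150 [361 361] [ 516. -397.   24.]
152 [360 362] [ 515. -399.   15.]
154 [355 362] [ 518. -398.    4.]
```

>>> {"fn": "play_rows", "kwargs": {
  "travel": [
    [0, 0, 0.001],
    [0, 0, 0.001],
    [0, 0, 0]
  ],
  "rotation": [
    [0, 0, 0],
    [0, 0, 0],
    [0, 0, 0]
  ],
  "grip": [0, 0, 0]
}}

```text
clock: 8.5
position: [514.0, -410.8, -43.1]
ee_rot: [-0.011, 1.0, -0.0, -0.0]
contact_force: [-2.4, 2.7, 7.9]
gripper_width: -0.4
```

>>> {"fn": "play_rows", "kwargs": {
  "travel": [
    [0, 0, 0.001],
    [0, 0, 0.001],
    [0, 0, 0]
  ],
  "rotation": [
    [0, 0, 0],
    [0, 0, 0],
    [0, 0, 0]
  ],
  "grip": [0, 0, 0]
}}

```text
clock: 8.75
position: [514.0, -410.9, -43.1]
ee_rot: [-0.011, 1.0, -0.0, 0.0]
contact_force: [-4.2, 4.1, 15.5]
gripper_width: 0.0
```

>>> {"fn": "play_rows", "kwargs": {
  "travel": [
    [0, 0, 0.001],
    [0, 0, 0.001],
    [0, 0, 0]
  ],
  "rotation": [
    [0, 0, 0],
    [0, 0, 0],
    [0, 0, 0]
  ],
  "grip": [0, 0, 0]
}}

```text
clock: 9.0
position: [514.0, -410.9, -43.2]
ee_rot: [-0.012, 1.0, -0.001, -0.0]
contact_force: [-6.3, 7.6, 24.6]
gripper_width: 0.3
```

Contact at reading -43, where the true surface is -7: the true fingertip is 36 mm above the reported TCP (x and y agree with the images). From here I use reading = true − 36.

>>> {"fn": "play_rows", "kwargs": {
  "travel": [
    [0, 0, -0.03],
    [0, 0, -0.04],
    [0, 0, -0.035],
    [-0.011, 0.034, 0],
    [-0.011, 0.034, 0],
    [-0.011, 0.034, 0],
    [-0.012, 0.035, 0],
    [0, 0.035, 0],
    [0, 0, 0.01],
    [0, 0, 0]
  ],
  "rotation": [
    [0, 0, 0],
    [0, 0, 0],
    [0, 0, 0],
    [0, 0, 0],
    [0, 0, 0],
    [0, 0, 0],
    [0, 0, 0],
    [0, 0, 0],
    [0, 0, 0],
    [0, 0, 0]
  ],
  "grip": [0, 0, 0, 0, 0, 0, 0, 0, 0, 0]
}}

```text
clock: 9.83
position: [554.3, -235.5, 45.2]
ee_rot: [-0.012, 1.0, 0.001, -0.001]
contact_force: [-0.4, 0.3, 0.3]
gripper_width: -0.4
```

>>> {"fn": "play_rows", "kwargs": {
  "travel": [
    [-0.001, 0, 0.01],
    [0, 0, 0.01],
    [0, 0, 0.004],
    [0, 0, 0.003],
    [0, 0, 0.003],
    [0, 0, 0.003],
    [0, 0, 0]
  ],
  "rotation": [
    [0, 0, 0],
    [0, 0, 0],
    [0, 0, 0],
    [0, 0, 0],
    [0, 0, 0],
    [0, 0, 0],
    [0, 0, 0]
  ],
  "grip": [0, 0, 0, 0, 0, 0, 0]
}}

```text
clock: 10.42
position: [555.7, -238.1, 12.7]
ee_rot: [-0.011, 1.0, 0.0, -0.0]
contact_force: [-0.1, -0.5, 0.2]
gripper_width: 0.1
```

>>> {"fn": "play_rows", "kwargs": {
  "travel": [
    [0, 0, 0.005],
    [0, 0, 0.005],
    [0.005, 0, 0],
    [0.006, 0, 0],
    [0.007, 0, 0],
    [0.007, 0, 0],
    [0.006, 0, 0],
    [0.005, 0, 0],
    [0.003, 0, 0],
    [0.002, 0, 0],
    [0, 0, 0],
    [0, 0, 0]
  ],
  "rotation": [
    [0, 0, 0],
    [0, 0, 0],
    [0, 0, 0],
    [0, 0, 0],
    [0, 0, 0],
    [0, 0, 0],
    [0, 0, 0],
    [0, 0, 0],
    [0, 0, 0],
    [0, 0, 0],
    [0, 0, 0],
    [0, 0, 0]
  ],
  "grip": [0, 0, 0, 0, 0, 0, 0, 0, 0, 0, 0, 0]
}}

```text
clock: 11.42
position: [514.4, -238.6, 3.4]
ee_rot: [-0.011, 1.0, 0.0, -0.001]
contact_force: [0.5, 1.1, -0.6]
gripper_width: 0.1
```

>>> {"fn": "play_rows", "kwargs": {
  "travel": [
    [0.002, 0, 0],
    [0.001, 0, 0],
    [0.001, 0, 0],
    [0, 0, 0]
  ],
  "rotation": [
    [0, 0, 0],
    [0, 0, 0],
    [0, 0, 0],
    [0, 0, 0]
  ],
  "grip": [0, 0, 0, 0]
}}

```text
clock: 11.75
position: [511.2, -238.8, 3.4]
ee_rot: [-0.011, 1.0, -0.0, 0.0]
contact_force: [1.1, 0.5, -0.7]
gripper_width: 0.1
```

Run:
```python
from h import *
s=arm.read_state();print(s['position'],s['contact_force'])
a=grab('scene');b=grab('top');P=pts(b)
for v in range(196,236,1):print(v,np.round(P[v,325:352:3,2]).astype(int),round(P[v,330,0]))
im=b['image'];print(im[205:225:2,325:352:3].sum(-1)//3)
Pa=pts(a);cv2.imwrite('pics/t3.png',cv2.resize(np.hstack([im[185:245,290:400],]),(800,500),interpolation=cv2.INTER_CUBIC))
cv2.imwrite('pics/s3.png',cv2.resize(a['image'][110:200,240:360],(800,600),interpolation=cv2.INTER_CUBIC))
```

```text
[ 511.20822132 -238.76397233    3.42194282] [ 1.12303639  0.52112199 -0.68998657]
196 [78 73 77 74 74 80 75 75 79] 605
197 [78 76 78 79 77 78 76 79 80] 602
198 [76 77 76 76 79 78 78 75 75] 599
199 [78 79 79 77 78 78 80 77 80] 596
200 [78 75 78 80 75 76 78 77 73] 593
201 [ 347 1190  347  355   76   80   77   68   75] 572
202 [356 352 352 356  78  72  66  60  50] 569
203 [360 358 355 359 349   6   8   8   4] 566
204 [362 361 360 365 355 349   7   8  10] 564
205 [366 366 364 367 359 353 354 349 346] 562
206 [1190  366  366  370  363  359  357  357  354] 559
207 [371 370 366 371 368 361 362 361 359] 557
208 [ 372  370  372  372  371  365  366 1190  363] 555
209 [375 373 371 375 372 368 364 365 364] 552
210 [373 376 374 380 374 370 367 367 368] 550
211 [376 376 375 378 377 369 371 371 368] 548
212 [ 376  377 1190  374  379  372  373  371  369] 546
213 [377 377 376 381 380 372 375 374 373] 544
214 [377 378 379 380 379 372 372 373 375] 541
215 [377 378 375 378 377 375 372 373 371] 539
216 [378 377 379 381 380 376 372 376 375] 537
217 [379 379 379 383 377 375 378 374 376] 535
218 [380 380 37
[... 503 characters left out ...]
 373 379 371 373 373 373 371] 509
230 [410 372 373 374 373 372 372 373 373] 507
231 [411 371 374 374 370 368 370 372 372] 505
232 [413 372 373 374 367 369 368 370 370] 503
233 [417 388 372 369 365 367 368 367 373] 501
234 [419 392 370 368 367 366 367 369 367] 499
235 [424 396 367 364 360 360 364 363 364] 497
[[140 137 124  51  57 110 116 120 125]
 [152 150 127  57  85 133 129 125 120]
 [163 161 150  57  91 143 147 143 141]
 [170 168 157  55  96 160 157 156 153]
 [176 175 161  63  97 156 166 165 164]
 [180 179 160  65 101 174 173 173 171]
 [182 184 170  70 118 180 179 178 177]
 [173 188 187  73 111 184 184 183 182]
 [163 190 168  76 124 189 188 187 186]
 [162 188 160  75  91 189 190 190 189]]
```

View pics/s3.png

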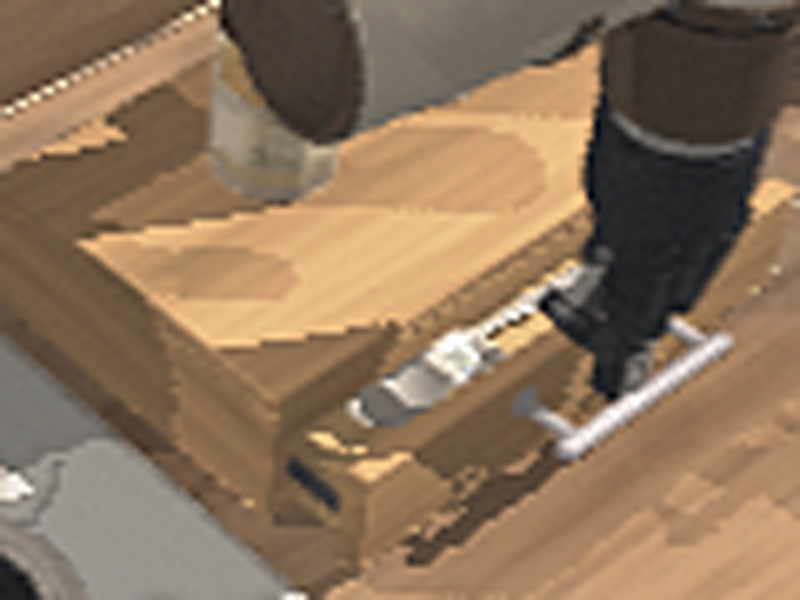

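The drawer is out on the catch. In the gap there is the tablespoon (bowl at (400,400)) and the white catch pad at (455,352), spanning about x 425–490.

Run:
```python
from h import *
a=grab('scene')
e=np.array([np.cos(.021),np.sin(.021)]);n=np.array([-e[1],e[0]]);h=np.array([535.5,-236.5])
def q(x,y,z=45):
    p=ray(a,240+x*.15,110+y*.15,z)[:2];d=p-h;return np.round(p),'box x from handle %.0f y %.0f'%(d@e,d@n)
for x,y in((455,352),(425,360),(490,345),(440,335),(470,330)):print(x,y,q(x,y))
im=a['image'];P=pts(a)
for v in range(156,170):print(v,im[v,298:320].min(-1),np.round(P[v,304:314:2,2]).astype(int))
```

```text
455 352 (array([ 573., -196.]), 'box x from handle 39 y 40')
425 360 (array([ 579., -181.]), 'box x from handle 44 y 55')
490 345 (array([ 566., -213.]), 'box x from handle 31 y 23')
440 335 (array([ 586., -199.]), 'box x from handle 51 y 37')
470 330 (array([ 579., -213.]), 'box x from handle 44 y 23')
156 [123 127 126 125 123 113  86  89 100 100  88  87  82  81  73  62  86 157
 206 199 232 255] [74 68 61 52 48]
157 [132 130 132 127 104  86  93  76  86  85  82  82  80  71  60 100 179 200
 220 224  46  74] [69 61 56 51  9]
158 [ 67  91 120  86  91 102 101  87  82  76  71  61  56  75 155 220 213 199
  48  44  81 135] [66 62 52  8  7]
159 [ 66  62  86 103  68  86  82  76  71 101 148 133 170 208 209 212  56  77
 132 135 140 140] [61 54 42 43 21]
160 [ 60  76 106 101  86  83  74  73 148 242 249 249 234 180 201  31  79 134
 134 137 139 132] [54 46 45 47 47]
161 [ 63  74  89  84  83  76 103 181 236 250 254 244 186 144 178 212 173 133
 137 143 134  98] [51 45 49 51 44]
162 [ 73  92  86  79  85 102 147 210 240 254 195 232 255 158 142 127 105 128
 132  95  70  77] [46 47 44 46 44]
163 [ 90  84  76  84  85 133 222 226 202 164 170 176 221 252  82 103 127 136
 104  75  81  84] [45 47 45 49 49]
164 [ 83  85  95  99 111 126 150 214 208 235 196 185 214 185 126 110  81  72
  76  81  85  82] [40 47 47 45 45]
165 [ 83  90 122 168 153 134 104 123 184 218 208 190 204 135 118 118  76  82
  83  83  84  75] [16 45 45 47 46]
166 [ 93 125 182 165 153 137 126 105 103 132 221 249 125  71  70  74  81  85
  83  81  70  59] [16 45 46 51 69]
167 [242 202 178 163 151 140 132 123 113 128 169 150 101  71  79  84  84  86
  76  63  58  60] [12 16 41 67 71]
168 [135 205 180 168 156 146 135 129 129 123  85  69  73  82  83  84  81  69
  59  63  82 100] [13 13  9 68 69]
169 [ 89 127 188 170 159 148 144 139 130  97  73  78  83  82  84  77  65  61
  63  83 103  96] [15 15 70 67 71]
```

>>> {"fn": "play_rows", "kwargs": {
  "travel": [
    [-0.003, 0, 0],
    [0, 0, -0.025],
    [0, 0, -0.04],
    [0, 0, -0.04],
    [0, 0, 0]
  ],
  "rotation": [
    [0, 0, 0],
    [0, 0, 0],
    [0, 0, 0],
    [0, 0, 0],
    [0, 0, 0]
  ],
  "grip": [0, 0, 0, 0, 0]
}}

```text
clock: 12.32
position: [518.9, -240.5, 116.6]
ee_rot: [-0.012, 1.0, -0.003, 0.007]
contact_force: [0.8, -0.9, 1.0]
gripper_width: 0.0
```

Run:
```python
from h import *
a=grab('scene');P=pts(a)
e=np.array([np.cos(.021),np.sin(.021)]);n=np.array([-e[1],e[0]]);h=np.array([535.5,-236.5])
d=P[...,:2]-h;X=d@e;Y=d@n;im=a['image'].min(-1)
m=(abs(P[...,2]-46)<6)&(X>12)&(X<50)&(Y>-60)&(Y<120)
c=cv2.connectedComponentsWithStats(m.astype(np.uint8))
for i in range(1,c[0]):
    k=c[1]==i
    if k.sum()>5:print(k.sum(),np.round(P[k].mean(0)),'Y',np.round(np.percentile(Y[k],[2,50,98])),'X',np.round(np.percentile(X[k],[2,50,98])),im[k].mean())
# front top edge back: z~69 points
m=(abs(P[...,2]-70)<5)&(X>-30)&(X<20)&(abs(Y)<120);print('front X',np.round(np.percentile(X[m],[2,50,98])))
m=(abs(P[...,2]-77)<4)&(X>30)&(X<90)&(abs(Y)<120);print('rail X',np.round(np.percentile(X[m],[1,5])))
```

```text
66 [ 571. -197.   46.] Y [22. 39. 54.] X [22. 36. 49.] 189.9090909090909
front X [-8. -1.  8.]
rail X [49. 50.]
```

>>> {"fn": "play_rows", "kwargs": {
  "travel": [
    [-0.014, 0.014, 0],
    [-0.014, 0.014, 0.01],
    [-0.012, 0.013, 0.015],
    [0, 0, 0.015],
    [0, 0, 0]
  ],
  "rotation": [
    [0, 0, 0],
    [0, 0, 0],
    [0, 0, 0],
    [0, 0, 0],
    [0, 0, 0]
  ],
  "grip": [0, 0, 0, 0, 0]
}}

```text
clock: 12.78
position: [550.1, -195.5, 64.1]
ee_rot: [-0.011, 1.0, 0.001, -0.005]
contact_force: [-0.6, -0.2, -0.9]
gripper_width: -0.5
```

>>> {"fn": "play_rows", "kwargs": {
  "travel": [
    [-0.005, -0.002, 0.008],
    [0, 0, 0.008],
    [0, 0, 0],
    [0, 0, 0]
  ],
  "rotation": [
    [0, 0, 0],
    [0, 0, 0],
    [0, 0, 0],
    [0, 0, 0]
  ],
  "grip": [0, 0, 0, 0]
}}

```text
clock: 13.12
position: [557.7, -199.1, 52.0]
ee_rot: [-0.011, 1.0, 0.0, -0.001]
contact_force: [0.2, 0.2, -0.2]
gripper_width: 0.1
```

>>> {"fn": "play_rows", "kwargs": {
  "travel": [
    [-0.001, 0.001, 0.012],
    [0, 0, 0.012],
    [0, 0, 0.006],
    [0, 0, 0.004],
    [0, 0, 0.004],
    [0, 0, 0]
  ],
  "rotation": [
    [0, 0, 0],
    [0, 0, 0],
    [0, 0, 0],
    [0, 0, 0],
    [0, 0, 0],
    [0, 0, 0]
  ],
  "grip": [0, 0, 0, 0, 0, 0]
}}

```text
clock: 13.62
position: [559.0, -197.8, 14.1]
ee_rot: [-0.011, 1.0, 0.0, -0.0]
contact_force: [-0.8, -0.6, -0.3]
gripper_width: -0.6
```

>>> {"fn": "play_rows", "kwargs": {
  "travel": [
    [0, 0, 0.003],
    [0, 0, 0.003],
    [0, 0, 0.002],
    [0, 0, 0]
  ],
  "rotation": [
    [0, 0, 0],
    [0, 0, 0],
    [0, 0, 0],
    [0, 0, 0]
  ],
  "grip": [0, 0, 0, 0]
}}

```text
clock: 13.95
position: [559.8, -197.8, 6.8]
ee_rot: [-0.011, 1.0, -0.0, 0.001]
contact_force: [0.1, 0.4, 3.3]
gripper_width: 0.3
```

>>> {"fn": "play_rows", "kwargs": {
  "travel": [
    [0, 0, 0.004],
    [0, 0, 0.004],
    [0, 0, 0.003],
    [0, 0, 0.001],
    [0, 0, 0]
  ],
  "rotation": [
    [0, 0, 0],
    [0, 0, 0],
    [0, 0, 0],
    [0, 0, 0],
    [0, 0, 0]
  ],
  "grip": [0, 0, 0, 0, 0]
}}

```text
clock: 14.37
position: [560.4, -197.9, -4.3]
ee_rot: [-0.011, 1.0, -0.0, 0.001]
contact_force: [-0.6, 0.9, 9.1]
gripper_width: -0.2
```

>>> {"fn": "play_rows", "kwargs": {
  "travel": [
    [0, 0, 0.001],
    [0, 0, 0.001],
    [0.003, 0, 0],
    [0.003, 0, 0],
    [0.002, 0, 0],
    [0, 0, 0]
  ],
  "rotation": [
    [0, 0, 0],
    [0, 0, 0],
    [0, 0, 0],
    [0, 0, 0],
    [0, 0, 0],
    [0, 0, 0]
  ],
  "grip": [0, 0, 0, 0, 0, 0]
}}

```text
clock: 14.87
position: [555.6, -198.1, -4.4]
ee_rot: [-0.012, 1.0, -0.001, 0.005]
contact_force: [1.3, 2.3, 13.5]
gripper_width: 0.2
```

>>> {"fn": "play_rows", "kwargs": {
  "travel": [
    [0.004, 0, 0],
    [0.005, 0, 0],
    [0.006, 0, 0],
    [0.007, 0, 0],
    [0.008, 0, 0],
    [0.008, 0, 0],
    [0.007, 0, 0],
    [0.005, 0, 0],
    [0, 0, 0]
  ],
  "rotation": [
    [0, 0, 0],
    [0, 0, 0],
    [0, 0, 0],
    [0, 0, 0],
    [0, 0, 0],
    [0, 0, 0],
    [0, 0, 0],
    [0, 0, 0],
    [0, 0, 0]
  ],
  "grip": [0, 0, 0, 0, 0, 0, 0, 0, 0]
}}

```text
clock: 15.62
position: [504.8, -199.3, -4.4]
ee_rot: [-0.012, 1.0, -0.001, 0.004]
contact_force: [-0.7, 2.8, 16.3]
gripper_width: -0.1
```

>>> {"fn": "play_rows", "kwargs": {
  "travel": [
    [0.006, 0, -0.003],
    [0.008, 0, -0.003],
    [0.009, 0, -0.002],
    [0.01, 0, 0],
    [0.01, 0, 0],
    [0.01, 0, 0],
    [0.01, 0, 0],
    [0.007, 0, 0],
    [0.004, 0, 0],
    [0, 0, 0],
    [0, 0, 0]
  ],
  "rotation": [
    [0, 0, 0],
    [0, 0, 0],
    [0, 0, 0],
    [0, 0, 0],
    [0, 0, 0],
    [0, 0, 0],
    [0, 0, 0],
    [0, 0, 0],
    [0, 0, 0],
    [0, 0, 0],
    [0, 0, 0]
  ],
  "grip": [0, 0, 0, 0, 0, 0, 0, 0, 0, 0, 0]
}}

```text
clock: 16.53
position: [426.2, -200.6, 0.3]
ee_rot: [-0.011, 1.0, 0.0, -0.001]
contact_force: [0.4, -0.5, 5.2]
gripper_width: -0.2
```

Drawer open about 172 mm. I'll lift off, start towards the scissors and refine their pose.

>>> {"fn": "play_rows", "kwargs": {
  "travel": [
    [-0.002, 0, 0],
    [0, 0, -0.03],
    [0, 0, -0.035],
    [0, 0.01, -0.035],
    [-0.006, 0.04, 0],
    [-0.006, 0.04, 0],
    [-0.006, 0.04, 0],
    [-0.006, 0.04, 0],
    [-0.006, 0.04, 0],
    [-0.006, 0.04, 0],
    [0, 0, 0]
  ],
  "rotation": [
    [0, 0, 0],
    [0, 0, 0],
    [0, 0, 0],
    [0, 0, 0],
    [0, 0, 0.042],
    [0, 0, 0],
    [0, 0, 0],
    [0, 0, 0],
    [0, 0, 0],
    [0, 0, 0],
    [0, 0, 0]
  ],
  "grip": [0, 0, 0, 0, 0, 0.5, 0.5, 0.5, 0.5, 0.5, 0.5]
}}

```text
clock: 17.45
position: [467.8, 53.6, 99.2]
ee_rot: [0.007, 1.0, -0.0, -0.001]
contact_force: [0.2, 0.2, -0.8]
gripper_width: 42.6
```

Run:
```python
from h import *
b=grab('top')
for n,u,v in(('tip',161,178.3),('bladeroot',159.9,221),('bladeroot2',160.1,219),('shank',160.5,228),('rear',160.2,249)):print(n,np.round(ray(b,u,v,0 if 0 else 5),1))
f=np.load('first.npz')['b'].astype(int)
for v in range(196,224,3):
    r=f[v,150:172].sum(-1)//3;print(v,r)
s=arm.read_state();print(s['position'],s['ee_rot'],s['gripper_width'],s['joints'])
P=pts(b);print([round(P[v,365,0]) for v in range(235,275,2)],[round(P[v,365,2]) for v in range(235,275,2)])
```

```text
tip [677.9 333.6   5. ]
bladeroot [543.6 336.7   5. ]
bladeroot2 [549.8 336.    5. ]
shank [521.8 334.7   5. ]
rear [457.  335.5   5. ]
196 [195 195 196 196 196 196 158 152 182 189 192 195 199 200 183 169 185 197
 196 197 197 197]
199 [196 195 196 197 196 175 145 169 190 190 192 196 199 201 184 170 186 197
 197 197 197 197]
202 [196 196 196 196 196 158 158 186 190 190 194 197 202 191 174 169 185 197
 197 197 197 197]
205 [196 196 195 196 175 146 168 190 190 192 194 198 200 191 175 170 163 157
 138 143 138 119]
208 [196 196 196 196 158 151 182 190 190 193 175 184 180 143 109  92 109 119
 119 119 119 119]
211 [118 118 118 118 118 118 118 118 118 118 118 118 118  99  89  91 108 119
 120 119 119 119]
214 [118 118 119 118 117 118 117 118 117 117 118 118 117 101  90 102 115 119
 119 119 119 119]
217 [118 118 119 118 119 118 117 118 118 118 118 118 118  99  87 109 119 120
 119 119 119 119]
220 [118 118 118 119 117 117 116 117 117 117 118 119 118  99  88 109 119 119
 119 119 119 120]
223 [119 119 119 119 119 119 119  87  35  28  28  28  25  43  78 108 119 119
 119 120 119 120]
[466.54863266  51.29124971  98.77433612] [ 7.79672169e-03  9.99966515e-01 -6.59470730e-04 -2.39705807e-03] 42.75246220562303 [ 4.56177156e-01  2.25492691e-01 -4.95285452e-01 -1.28016238e-03
 -8.54896117e-01 -2.04172461e+00]
[487, 481, 475, 469, 463, 457, 450, 444, 438, 432, 426, 420, 416, 413, 408, 401, 388, 382, 375, 370] [4, 6, 7, 15, 17, 18, 4, 6, 8, 9, 7, 5, 40, 69, 73, 68, -8, -8, -10, -6]
```

>>> {"fn": "play_rows", "kwargs": {
  "travel": [
    [-0.0086, 0.0358, 0],
    [-0.0086, 0.0358, 0],
    [-0.0086, 0.0358, 0],
    [-0.0086, 0.0358, 0],
    [-0.0086, 0.0358, 0],
    [-0.0086, 0.0358, 0],
    [-0.0086, 0.0358, 0.015],
    [-0.0086, 0.0358, 0.02],
    [0, 0, 0.03],
    [0, 0, 0]
  ],
  "rotation": [
    [0, 0, 0],
    [0, 0, 0],
    [0, 0, 0],
    [0, 0, 0],
    [0, 0, 0],
    [0, 0, 0],
    [0, 0, 0],
    [0, 0, 0],
    [0, 0, 0],
    [0, 0, 0]
  ],
  "grip": [0.5, 0.5, 0.5, 0.5, 0.5, 0.5, 0.5, 0.5, 0.5, 0.5]
}}

```text
clock: 18.33
position: [537.8, 330.2, 27.2]
ee_rot: [0.011, 1.0, -0.005, -0.007]
contact_force: [-1.2, -1.1, -1.6]
gripper_width: 42.4
```

>>> {"fn": "play_rows", "kwargs": {
  "travel": [
    [0, 0, 0],
    [0, 0, 0]
  ],
  "rotation": [
    [0, 0, 0],
    [0, 0, 0]
  ],
  "grip": [0.5, 0.5]
}}

```text
clock: 18.5
position: [542.6, 332.0, 35.6]
ee_rot: [0.011, 1.0, -0.001, -0.001]
contact_force: [-0.2, 0.5, 0.0]
gripper_width: 43.0
```

>>> {"fn": "play_rows", "kwargs": {
  "travel": [
    [0.001, 0.0045, 0.015],
    [0, 0, 0.02],
    [0, 0, 0.012],
    [0, 0, 0.006],
    [0, 0, 0.004],
    [0, 0, 0]
  ],
  "rotation": [
    [0, 0, 0],
    [0, 0, 0],
    [0, 0, 0],
    [0, 0, 0],
    [0, 0, 0],
    [0, 0, 0]
  ],
  "grip": [0.5, 0.5, 0.5, 0.5, 0.5, 0.5]
}}

```text
clock: 19.0
position: [541.9, 337.7, -21.4]
ee_rot: [0.01, 1.0, -0.0, -0.0]
contact_force: [-0.3, 0.5, 0.1]
gripper_width: 42.6
```

>>> {"fn": "play_rows", "kwargs": {
  "travel": [
    [0, 0, 0.004],
    [0, 0, 0.004],
    [0, 0, 0]
  ],
  "rotation": [
    [0, 0, 0],
    [0, 0, 0],
    [0, 0, 0]
  ],
  "grip": [0.5, 0.5, 0.5]
}}

```text
clock: 19.25
position: [541.6, 338.1, -29.8]
ee_rot: [0.01, 1.0, -0.0, -0.0]
contact_force: [-1.0, 0.1, -0.6]
gripper_width: 42.7
```

>>> {"fn": "play_rows", "kwargs": {
  "travel": [
    [0, 0, 0.003],
    [0, 0, 0.0025],
    [0, 0, 0],
    [0, 0, 0]
  ],
  "rotation": [
    [0, 0, 0],
    [0, 0, 0],
    [0, 0, 0],
    [0, 0, 0]
  ],
  "grip": [0.5, 0.5, 0.5, 0.5]
}}

```text
clock: 19.58
position: [541.7, 338.2, -35.2]
ee_rot: [0.01, 1.0, -0.0, -0.0]
contact_force: [0.4, -0.7, 0.6]
gripper_width: 42.3
```

>>> {"fn": "play_rows", "kwargs": {
  "travel": [
    [0, 0, 0],
    [0, 0, 0],
    [0, 0, 0],
    [0, 0, 0],
    [0, 0, 0],
    [0, 0, 0]
  ],
  "rotation": [
    [0, 0, 0],
    [0, 0, 0],
    [0, 0, 0],
    [0, 0, 0],
    [0, 0, 0],
    [0, 0, 0]
  ],
  "grip": [0.35, 0.25, 0.1, 0, 0, 0]
}}

```text
clock: 20.08
position: [542.0, 338.4, -34.6]
ee_rot: [0.01, 1.0, 0.0, 0.0]
contact_force: [-0.5, -1.0, 3.9]
gripper_width: 25.8
```

>>> {"fn": "play_rows", "kwargs": {
  "travel": [
    [0, 0, -0.005],
    [0, 0, -0.015],
    [0, 0, -0.03],
    [0, 0, -0.04],
    [0, 0, -0.04],
    [0, 0, -0.02],
    [0, 0, 0]
  ],
  "rotation": [
    [0, 0, 0],
    [0, 0, 0],
    [0, 0, 0],
    [0, 0, 0],
    [0, 0, 0],
    [0, 0, 0],
    [0, 0, 0]
  ],
  "grip": [0, 0, 0, 0, 0, 0, 0]
}}

```text
clock: 20.67
position: [544.7, 340.6, 121.5]
ee_rot: [0.01, 1.0, 0.004, 0.005]
contact_force: [-0.6, 0.6, -1.5]
gripper_width: 25.6
```

Run:
```python
from h import *
s=arm.read_state();print(s['position'],s['gripper_width'],s['contact_force'],s['wrist_torque'])
a=grab('scene')
K=np.array(a['camera_matrix']);c=np.array(a['R'])@(s['position']+[0,0,36])+np.array(a['t']).ravel()
p=K@c/c[2];print(p);u,v=int(p[0]),int(p[1])
y0,x0=max(v-90,0),max(u-110,0)
cv2.imwrite('pics/lift.png',cv2.resize(a['image'][y0:y0+160,x0:x0+200],(750,600),interpolation=cv2.INTER_CUBIC))
P=pts(a);m=(P[...,2]>60)&(a['image'].max(-1)<70)&(P[...,0]<530)&(P[...,1]>250)&(P[...,1]<420)&(P[...,2]<140);print(m.sum(),np.round(np.percentile(P[m],[5,50,95],axis=0)) if m.any() else '')
```

```text
[544.69828664 340.60813876 121.50650584] 25.634478851920914 [-0.63314628  0.55313642 -1.48767594] [ 0.0340695  -0.1023965   0.00714269]
[163.01027316 237.13803678   1.        ]
0
```

View pics/lift.png

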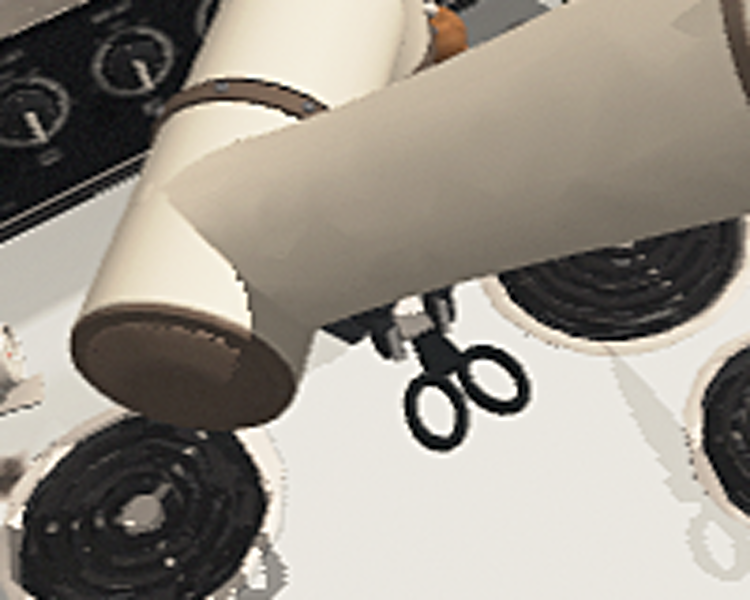

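Scissors are held level, black loops at (465,395), shadow alone on the cooktop. Now turn the tool 92° and carry them to the drawer.

>>> {"fn": "play_rows", "kwargs": {
  "travel": [
    [0, 0, 0],
    [0, 0, 0],
    [0, 0, 0],
    [0, 0, 0],
    [0, 0, 0],
    [0, 0, 0],
    [0, 0, 0],
    [0, 0, 0],
    [0, 0, 0],
    [0, 0, 0],
    [0, 0, 0],
    [0, 0, 0]
  ],
  "rotation": [
    [0, 0, -0.05],
    [0, 0, -0.1],
    [0, 0, -0.115],
    [0, 0, -0.115],
    [0, 0, -0.115],
    [0, 0, -0.115],
    [0, 0, -0.115],
    [0, 0, -0.115],
    [0, 0, -0.115],
    [0, 0, -0.115],
    [0, 0, -0.115],
    [0, 0, -0.115]
  ],
  "grip": [0, 0, 0, 0, 0, 0, 0, 0, 0, 0, 0, 0]
}}

```text
clock: 21.72
position: [540.5, 337.4, 112.4]
ee_rot: [-0.599, 0.801, 0.0, -0.002]
contact_force: [-0.0, -0.5, -0.3]
gripper_width: 25.4
```

>>> {"fn": "play_rows", "kwargs": {
  "travel": [
    [0, 0, 0],
    [0, 0, 0],
    [0, 0, 0],
    [0.02, 0.015, 0],
    [0.03, 0, 0],
    [0.036, 0, 0],
    [0.036, 0, 0],
    [0.036, 0, 0],
    [0.036, 0, 0],
    [0.036, 0, 0],
    [0.036, 0, 0],
    [0.036, 0, 0]
  ],
  "rotation": [
    [0, 0, -0.115],
    [0, 0, -0.115],
    [0, 0, -0.082],
    [0, 0, 0],
    [0, 0, 0],
    [0, 0, 0],
    [0, 0, 0],
    [0, 0, 0],
    [0, 0, 0],
    [0, 0, 0],
    [0, 0, 0],
    [0, 0, 0]
  ],
  "grip": [0, 0, 0, 0, 0, 0, 0, 0, 0, 0, 0, 0]
}}

```text
clock: 22.72
position: [531.4, 34.1, 113.1]
ee_rot: [0.714, -0.7, -0.001, 0.002]
contact_force: [0.5, 0.6, -0.6]
gripper_width: 25.7
```

>>> {"fn": "play_rows", "kwargs": {
  "travel": [
    [0.036, 0, 0],
    [0.036, 0, 0],
    [0.036, 0, 0],
    [0.036, 0, 0],
    [0.036, 0, 0],
    [0.036, 0, 0],
    [0.036, 0, 0],
    [0.02, 0, 0],
    [0, 0, 0],
    [0, 0, 0]
  ],
  "rotation": [
    [0, 0, 0],
    [0, 0, 0],
    [0, 0, 0],
    [0, 0, 0],
    [0, 0, 0],
    [0, 0, 0],
    [0, 0, 0],
    [0, 0, 0],
    [0, 0, 0],
    [0, 0, 0]
  ],
  "grip": [0, 0, 0, 0, 0, 0, 0, 0, 0, 0]
}}

```text
clock: 23.55
position: [537.2, -236.6, 112.7]
ee_rot: [0.713, -0.701, -0.002, 0.001]
contact_force: [-0.1, 0.0, -0.1]
gripper_width: 25.6
```

Run:
```python
from h import *
s=arm.read_state();print(s['position'],s['joints'])
a=grab('scene');b=grab('top')
cv2.imwrite('pics/over.png',cv2.resize(np.hstack([a['image'][90:240,210:390],b['image'][150:300,280:430]]),(800,364),interpolation=cv2.INTER_CUBIC))
e=np.array([np.cos(.021),np.sin(.021)]);n=np.array([-e[1],e[0]]);h=np.array([535.5,-236.5])
P=pts(b);d=P[...,:2]-h;X=d@e;Y=d@n
m=(abs(P[...,2]-69)<5)&(X<-90)&(X>-170)&(abs(Y)<150);print(m.sum(),'front X',np.round(np.percentile(X[m],[2,98])),np.round(np.percentile(Y[m],[1,99])))
```

```text
[ 537.23084596 -236.58252793  112.67503316] [-0.13964106  0.39347206 -0.19922928 -0.00106644 -0.98232039  0.15818582]
344 front X [-135. -120.] [-147.   36.]
```

View pics/over.png

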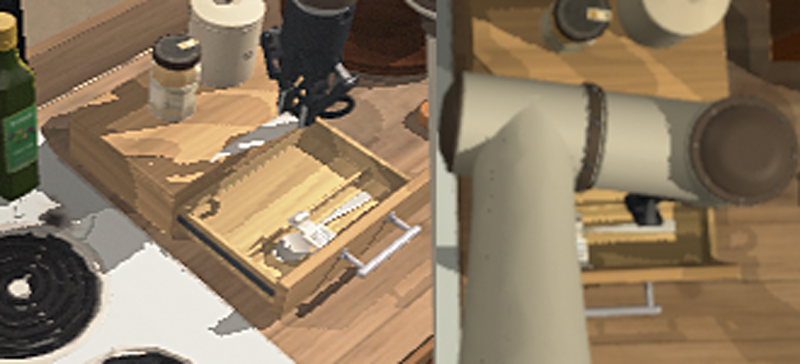

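Left pane: scissors held over the open drawer, tip to the left, spoon and catch pad visible in the front strip at (310,235). Right pane: drawer front back face at X = -120, so fully open. Lower them.

>>> {"fn": "play_rows", "kwargs": {
  "travel": [
    [0.015, -0.001, 0],
    [0.014, -0.001, 0],
    [0, 0, 0.02],
    [0, 0, 0.03],
    [0, 0, 0.025],
    [0, 0, 0.012],
    [0, 0, 0],
    [0, 0, 0]
  ],
  "rotation": [
    [0, 0, 0],
    [0, 0, 0],
    [0, 0, 0],
    [0, 0, 0],
    [0, 0, 0],
    [0, 0, 0],
    [0, 0, 0],
    [0, 0, 0]
  ],
  "grip": [0, 0, 0, 0, 0, 0, 0, 0]
}}

```text
clock: 24.32
position: [541.4, -264.6, 27.5]
ee_rot: [0.715, -0.699, -0.001, 0.001]
contact_force: [0.5, -0.1, -0.4]
gripper_width: 25.7
```

>>> {"fn": "play_rows", "kwargs": {
  "travel": [
    [0, 0.002, 0.008],
    [0, 0, 0.01],
    [0, 0, 0.01],
    [0, 0, 0.008],
    [0, 0, 0.004],
    [0, 0, 0]
  ],
  "rotation": [
    [0, 0, 0],
    [0, 0, 0],
    [0, 0, 0],
    [0, 0, 0],
    [0, 0, 0],
    [0, 0, 0]
  ],
  "grip": [0, 0, 0, 0, 0, 0]
}}

```text
clock: 24.82
position: [538.5, -264.7, -13.5]
ee_rot: [0.714, -0.7, -0.001, 0.001]
contact_force: [0.1, -0.8, -0.6]
gripper_width: 25.6
```

>>> {"fn": "play_rows", "kwargs": {
  "travel": [
    [0, 0, 0.004],
    [0, 0, 0.003],
    [0, 0, 0.002],
    [0, 0, 0.002],
    [0, 0, 0]
  ],
  "rotation": [
    [0, 0, 0],
    [0, 0, 0],
    [0, 0, 0],
    [0, 0, 0],
    [0, 0, 0]
  ],
  "grip": [0, 0, 0, 0, 0]
}}

```text
clock: 25.23
position: [534.6, -265.0, -23.1]
ee_rot: [0.714, -0.7, -0.004, 0.002]
contact_force: [-9.3, -1.8, 2.1]
gripper_width: 25.8
```

Something touches on the +x side (-9 N in x), probably the knuckle on the rail edge, so shift a few mm towards the front.

>>> {"fn": "play_rows", "kwargs": {
  "travel": [
    [0, 0.003, -0.003],
    [0, 0.003, 0],
    [0, 0, 0],
    [0, 0, 0]
  ],
  "rotation": [
    [0, 0, 0],
    [0, 0, 0],
    [0, 0, 0],
    [0, 0, 0]
  ],
  "grip": [0, 0, 0, 0]
}}

```text
clock: 25.57
position: [534.2, -265.1, -19.7]
ee_rot: [0.715, -0.7, 0.001, -0.0]
contact_force: [0.3, 0.2, -0.6]
gripper_width: 25.5
```

>>> {"fn": "play_rows", "kwargs": {
  "travel": [
    [0, 0.001, 0.002],
    [0, 0, 0.002],
    [0, 0, 0.001],
    [0, 0, 0]
  ],
  "rotation": [
    [0, 0, 0],
    [0, 0, 0],
    [0, 0, 0],
    [0, 0, 0]
  ],
  "grip": [0, 0, 0, 0]
}}

```text
clock: 25.9
position: [532.3, -264.9, -25.6]
ee_rot: [0.715, -0.7, -0.0, 0.0]
contact_force: [0.5, -0.5, -1.3]
gripper_width: 25.5
```

>>> {"fn": "play_rows", "kwargs": {
  "travel": [
    [0, 0, 0],
    [0, 0, 0],
    [0, 0, 0],
    [0, 0, 0],
    [0, 0, 0]
  ],
  "rotation": [
    [0, 0, 0],
    [0, 0, 0],
    [0, 0, 0],
    [0, 0, 0],
    [0, 0, 0]
  ],
  "grip": [0.35, 0.45, 0.45, 0.45, 0.45]
}}

```text
clock: 26.32
position: [530.2, -264.8, -25.3]
ee_rot: [0.714, -0.7, -0.002, 0.001]
contact_force: [-5.2, 0.6, 2.1]
gripper_width: 38.8
```

>>> {"fn": "play_rows", "kwargs": {
  "travel": [
    [0, 0, -0.005],
    [0, 0, -0.01],
    [0, 0, -0.02],
    [0, 0, -0.03],
    [0, 0, -0.04],
    [0, 0, -0.04],
    [0, 0, 0]
  ],
  "rotation": [
    [0, 0, 0],
    [0, 0, 0],
    [0, 0, 0],
    [0, 0, 0],
    [0, 0, 0],
    [0, 0, 0],
    [0, 0, 0]
  ],
  "grip": [0.45, 0.45, 0.45, 0.45, 0.45, 0.45, 0.45]
}}

```text
clock: 26.9
position: [539.2, -267.5, 131.1]
ee_rot: [0.715, -0.699, 0.01, -0.004]
contact_force: [0.1, 0.5, 1.5]
gripper_width: 38.5
```

>>> {"fn": "play_rows", "kwargs": {
  "travel": [
    [-0.005, 0.035, 0],
    [-0.005, 0.038, 0],
    [-0.005, 0.038, 0],
    [-0.005, 0.038, 0],
    [-0.005, 0.035, 0],
    [0, 0.018, 0],
    [0, 0, 0],
    [0, 0, 0]
  ],
  "rotation": [
    [0, 0, 0],
    [0, 0, 0],
    [0, 0, 0],
    [0, 0, 0],
    [0, 0, 0],
    [0, 0, 0],
    [0, 0, 0],
    [0, 0, 0]
  ],
  "grip": [0, 0, 0, 0, 0, 0, 0, 0]
}}

```text
clock: 27.57
position: [330.7, -244.8, 121.5]
ee_rot: [0.714, -0.7, 0.002, -0.001]
contact_force: [0.9, -0.2, 0.0]
gripper_width: 0.2
```

Run:
```python
from h import *
s=arm.read_state();print(s['position'],s['gripper_width'])
a=grab('scene');b=grab('top')
cv2.imwrite('pics/in.png',cv2.resize(np.hstack([a['image'][90:240,210:390],b['image'][150:300,280:430]]),(800,364),interpolation=cv2.INTER_CUBIC))
e=np.array([np.cos(.021),np.sin(.021)]);n=np.array([-e[1],e[0]]);h=np.array([535.5,-236.5])
im=b['image'].max(-1);P=pts(b)
X=np.zeros((384,512));Y=X.copy()
for v in range(190,275):
    for u in range(290,420):
        d=ray(b,u,v,12)[:2]-h;X[v,u]=d@e;Y[v,u]=d@n
m=(im<60)&(X>-60)&(X<60)&(abs(Y)<140);print('loops',m.sum(),np.round(np.percentile(X[m],[1,50,99])),np.round(np.percentile(Y[m],[1,50,99])),np.round(np.percentile(P[m][:,2],[5,50,95])))
```

```text
[ 330.73588083 -244.78705198  121.53058654] 0.15111886987323797
loops 34208 [0. 0. 0.] [0. 0. 0.] [-1375.   116.   638.]
```

View pics/in.png

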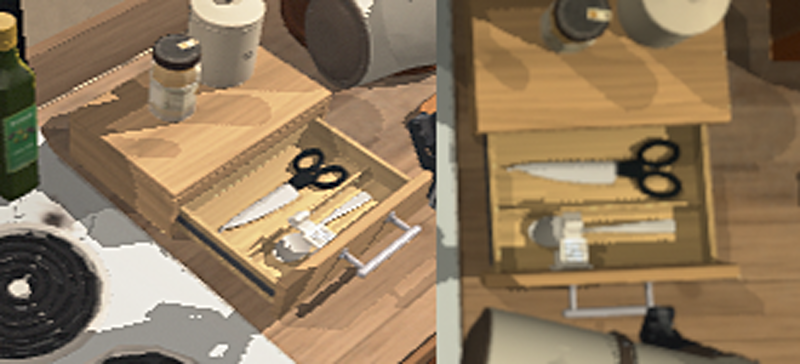

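Both panes show the scissors flat in the rear part, tip at (505,168) and loops at (660,168), behind the divider; jar unmoved. Push the drawer shut by the bar.

>>> {"fn": "play_rows", "kwargs": {
  "travel": [
    [0, 0, 0.03],
    [0, 0, 0.035],
    [0, 0, 0.035],
    [0, 0, 0.017],
    [0, 0, 0],
    [0, 0, 0]
  ],
  "rotation": [
    [0, 0, 0],
    [0, 0, 0],
    [0, 0, 0],
    [0, 0, 0],
    [0, 0, 0],
    [0, 0, 0]
  ],
  "grip": [0, 0, 0, 0, 0, 0]
}}

```text
clock: 28.17
position: [331.0, -244.5, 2.5]
ee_rot: [0.715, -0.699, -0.001, 0.001]
contact_force: [0.2, -0.7, 0.5]
gripper_width: -0.0
```

>>> {"fn": "play_rows", "kwargs": {
  "travel": [
    [0, -0.005, 0],
    [0, -0.007, 0],
    [0, -0.009, 0],
    [0, -0.01, 0],
    [0, -0.011, 0],
    [0, -0.012, 0],
    [0, -0.012, 0],
    [0, -0.012, 0],
    [0, -0.012, 0],
    [0, -0.011, 0],
    [0, -0.01, 0],
    [0, -0.008, 0]
  ],
  "rotation": [
    [0, 0, 0],
    [0, 0, 0],
    [0, 0, 0],
    [0, 0, 0],
    [0, 0, 0],
    [0, 0, 0],
    [0, 0, 0],
    [0, 0, 0],
    [0, 0, 0],
    [0, 0, 0],
    [0, 0, 0],
    [0, 0, 0]
  ],
  "grip": [0, 0, 0, 0, 0, 0, 0, 0, 0, 0, 0, 0]
}}

```text
clock: 29.17
position: [450.3, -241.7, 2.8]
ee_rot: [0.715, -0.7, -0.0, -0.0]
contact_force: [-2.0, -0.2, 1.9]
gripper_width: -0.3
```

>>> {"fn": "play_rows", "kwargs": {
  "travel": [
    [0, -0.008, 0],
    [0, -0.008, 0],
    [0, -0.008, 0],
    [0, -0.008, 0],
    [0, -0.007, 0],
    [0, -0.006, 0],
    [0, -0.005, 0],
    [0, -0.004, 0],
    [0, -0.004, 0],
    [0, -0.003, 0],
    [0, 0, 0],
    [0, 0, 0]
  ],
  "rotation": [
    [0, 0, 0],
    [0, 0, 0],
    [0, 0, 0],
    [0, 0, 0],
    [0, 0, 0],
    [0, 0, 0],
    [0, 0, 0],
    [0, 0, 0],
    [0, 0, 0],
    [0, 0, 0],
    [0, 0, 0],
    [0, 0, 0]
  ],
  "grip": [0, 0, 0, 0, 0, 0, 0, 0, 0, 0, 0, 0]
}}

```text
clock: 30.17
position: [511.5, -240.4, 3.0]
ee_rot: [0.715, -0.699, 0.001, -0.001]
contact_force: [0.0, -0.6, -0.2]
gripper_width: 0.2
```

>>> {"fn": "play_rows", "kwargs": {
  "travel": [
    [0, -0.003, 0],
    [0, -0.003, 0],
    [0, -0.002, 0],
    [0, 0, 0]
  ],
  "rotation": [
    [0, 0, 0],
    [0, 0, 0],
    [0, 0, 0],
    [0, 0, 0]
  ],
  "grip": [0, 0, 0, 0]
}}

```text
clock: 30.5
position: [516.3, -240.1, 2.9]
ee_rot: [0.714, -0.7, -0.002, 0.001]
contact_force: [-5.0, -0.6, 3.3]
gripper_width: 0.2
```

>>> {"fn": "play_rows", "kwargs": {
  "travel": [
    [0, -0.002, 0],
    [0, -0.002, 0],
    [0, 0, 0]
  ],
  "rotation": [
    [0, 0, 0],
    [0, 0, 0],
    [0, 0, 0]
  ],
  "grip": [0, 0, 0]
}}

```text
clock: 30.75
position: [516.2, -240.0, 2.9]
ee_rot: [0.714, -0.7, -0.005, 0.004]
contact_force: [-12.3, 0.4, 9.4]
gripper_width: -0.0
```

>>> {"fn": "play_rows", "kwargs": {
  "travel": [
    [0, -0.002, 0],
    [0, -0.002, 0],
    [0, 0, 0]
  ],
  "rotation": [
    [0, 0, 0],
    [0, 0, 0],
    [0, 0, 0]
  ],
  "grip": [0, 0, 0]
}}

```text
clock: 31.0
position: [516.1, -239.9, 2.8]
ee_rot: [0.714, -0.7, -0.008, 0.006]
contact_force: [-19.0, -0.1, 16.1]
gripper_width: 0.1
```

>>> {"fn": "play_rows", "kwargs": {
  "travel": [
    [0, 0.01, 0],
    [0, 0.02, 0],
    [0, 0.03, 0],
    [0.03, 0.02, -0.02],
    [0.04, 0, -0.01],
    [0.04, 0, -0.01],
    [0.04, 0, -0.01],
    [0, 0, 0]
  ],
  "rotation": [
    [0, 0, 0],
    [0, 0, 0],
    [0, 0, 0],
    [0, 0, 0],
    [0, 0, 0],
    [0, 0, 0],
    [0, 0, 0],
    [0, 0, 0]
  ],
  "grip": [0, 0, 0, 0, 0, 0, 0, 0]
}}

```text
clock: 31.67
position: [452.2, -399.3, 55.9]
ee_rot: [0.713, -0.701, 0.005, -0.001]
contact_force: [2.4, -0.2, 0.1]
gripper_width: 0.1
```

Run:
```python
from h import *
s=arm.read_state();print(s['position'],s['contact_force'])
a=grab('scene');b=grab('top')
cv2.imwrite('pics/end.png',cv2.resize(np.hstack([a['image'][90:240,210:390],b['image'][150:300,280:430]]),(800,364),interpolation=cv2.INTER_CUBIC))
hsv=cv2.cvtColor(b['image'],cv2.COLOR_BGR2HSV);P=pts(b)
m=(hsv[...,1]<60)&(hsv[...,2]>90)
for u in range(329,366,6):
    v=np.nonzero(m[205:228,u])[0]+205
    print(u,v[[0,-1]] if len(v) else '', np.round(ray(b,u,v[v>214].mean(),54),1) if (v>214).any() else '')
j=(P[...,2]>165)&(P[...,2]<185);j[:130]=0;j[180:]=0;j[:,:300]=0;j[:,380:]=0;print('jar',np.round(P[j].mean(0),1),j.sum())
```

```text
[ 452.24818785 -399.27528915   55.86115176] [ 2.37979098 -0.16656103  0.10624807]
329 [219 221] [ 534.9 -181.4   54. ]
335 [219 220] [ 536.1 -199.4   54. ]
341 [218 220] [ 537.2 -217.3   54. ]
347 [218 220] [ 536.8 -235.3   54. ]
353 [218 220] [ 536.4 -253.2   54. ]
359 [218 218] [ 539.1 -271.3   54. ]
365  
jar [ 714.9 -222.6  177.2] 695
```

View pics/end.png

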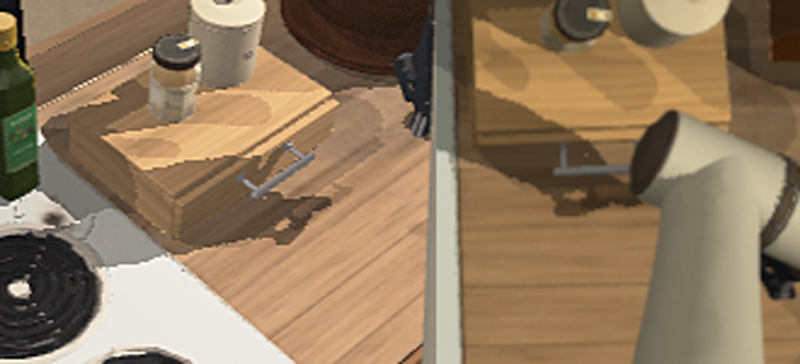

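Drawer shut, with the bar back at its starting pixels (row ~219). The jar is at (714.9, -222.6), unmoved, and the arm is clear. Handing in.

>>> {"fn": "play_rows", "kwargs": {
  "travel": [
    [0, 0, 0],
    [0, 0, 0],
    [0, 0, 0]
  ],
  "rotation": [
    [0, 0, 0],
    [0, 0, 0],
    [0, 0, 0]
  ],
  "grip": [0, 0, 0]
}}

```text
clock: 32.02
position: [449.3, -390.6, 52.7]
ee_rot: [0.715, -0.699, -0.0, 0.0]
contact_force: [-0.2, 0.5, 0.3]
gripper_width: -0.1
```

```bash
python3 -c "
from bench import workorder;print(workorder.job_done())"
```

```text
the job is handed in; nothing more can be done
None
```

The scissors are in the drawer's rear part, the drawer is shut, and I handed the job in at 32 s of the 72 s. I pulled the drawer onto its catch, pressed the pad about 38 mm left of the drawer's middle, and drew it open to about 171 mm. I then laid the scissors in, released them, and pushed the drawer shut by its bar at up to 19 N along x.

**Last checks:**
- **Drawer:** the handle bar is back at its starting position, to within 1–2 mm.
- **Scissors:** the last picture before closing showed them flat behind the divider. I couldn't see them after the drawer shut.
- **Honey jar:** it moved less than 1 mm.
- **Arm:** it is clear of everything, with no contact force.
- **Catch:** I did not check directly that it sprang up. I infer it from the drawer being fully shut after that push.

**What disagreed:**
- **Fingertip height:** the true fingertip was 36 mm higher than the reported tool position. My first pull passed over the handle because of this. I measured the offset by touching the worktop and corrected for it.
- **Contact while lowering:** something on the rear side, probably the rail edge, pushed back with about 9 N, and about 5 N again when I opened the fingers. Moving a few millimetres forward cleared the first one.

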